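Nest the parts tub without jamming it

TASK

The yellow tapered parts tub with the black handle lies on its side: stand it upright on the green mat and let go of it. Then pick it up again, best by its handle, nest it squarely in the sprung blue outer tub and press it down lightly, with about 10 N for a moment, so that it just bites; more than 20 N jams it. Leave it nested there, upright and released, and do not disturb the other things on the bench.

Things in the scene. Friction and masses are not known exactly. Their poses are not given: they have to be found in the camera images.
- tub_center (a point): Centre (35 mm above its underside) of the yellow open tub, 140 g, 70 mm tall, tapered: outside 44 (its x) by 46 mm (its y) at the bottom, 64 by 53 mm at the rim. Its z axis points from bottom to mouth. At first it lies flat on its +x side: z is nearly level (8 degrees up), the -x side is on top, and the upright y sides can be gripped from above. It looks the same after a half turn about z.
- tub_handle (a point): Grip point on the tub's black handle, 95 mm above the tub's underside, on its axis. The handle is an upright plate over the middle of the mouth, 12 mm thick (along the tub's x) and 40 mm wide (along y), reaching 40 mm above the rim; axes as the tub's.
- mat: Green square mat, 120 x 120 mm, 2 mm thick, fixed flat on the bench. Origin at the centre of its underside.
- outer_mouth (a point): Centre of the mouth of the blue open outer tub, 76 mm tall, same taper as the yellow one; its underside is 14 mm above the bench in a sprung holder fixed to the bench (base plate 130 x 120 mm, four 22 mm posts). z up. The yellow tub fits with its x axis along this x axis, either way round; 3 mm of play along y, about 7 mm all round when its bottom enters the mouth.
- outer (a joint): How far the blue outer tub is pressed down into its holder: 0 free, 0.010 m at most; springy, 2.5 N per mm (10 N is 4 mm). Ribs inside it catch the yellow tub's x sides. Their height differs each time and is not measured: the yellow tub begins to bite with its underside somewhere from 62 to 48 mm below the mouth and, relative to the blue tub, sinks only a few mm more under a light push.
- red_tub_center (a point): Bystander: red tub with a grey handle, as big as the yellow one, standing upright (110 mm tall with its handle); this point is 35 mm above its underside. Leave alone.
- flask_center (a point): Bystander: white bottle, 60 mm wide, 150 mm tall, this point half-way up. Leave alone.
- pen_cup_center (a point): Bystander: black pen cup, 72 mm wide, 95 mm tall with pens up to 150 mm, this point half-way up the cup. Leave alone.
- mouse_center (a point): Bystander: black computer mouse, 62 x 100 x 32 mm, this point half-way up. Leave alone.
- board_center (a point): Bystander: green circuit board, 90 x 120 mm, 12 mm high with its parts, this point at its middle. Leave alone.
- reel_center (a point): Bystander: white component reel lying flat, 60 mm wide, 12 mm high, this point at its middle. Leave alone.
Things that resemble listed ones, but are neither listed nor needed, are in the scene too. There is more than one size of the part that bears tub_center; the job needs the smallest.

How it is judged (in metres and radians):
On the way, in this order (a step that is already met when the one before it is completed fails the run):
1. The yellow tub stands upright on the green mat, let go (angle between tub_center's own z axis and vertical below 0.08 rad and x of tub_center in the frame of mat between -0.045 and 0.045 m and y of tub_center in the frame of mat between -0.045 and 0.045 m and height (world z) of tub_center between 0.032 and 0.042 m and contact force between the fingers and tub below 0.1 N), for 0.2 s.
2. The yellow tub is inside the blue one, upright, and pressed down with more than 5 N (blue tub 2 mm down) (horizontal distance between tub_center and outer_mouth below 0.008 m and angle between tub_center's own z axis and vertical below 0.08 rad and z of tub_center in the frame of outer_mouth below -0.008 m and value of joint outer above 0.002 m), for 0.1 s.
At the end, for the whole second after the job is handed in: The yellow tub is nested in the blue outer tub: its centre within 8 mm of the outer tub's axis and 10 to 36 mm below its mouth, upright within 0.07 rad, x axes within 0.1 rad either way round, at rest and released (horizontal distance between tub_center and outer_mouth below 0.008 m and angle between tub_center's own z axis and vertical below 0.07 rad and angle between the x axis of tub_center and the x axis of outer_mouth, either way round below 0.1 rad and z of tub_center in the frame of outer_mouth between -0.036 and -0.01 m and linear speed of tub below 0.01 m/s); the robot touches nothing.
It fails at once if The yellow tub is pressed into the blue one with more than 20 N (blue tub 8 mm down) and jams (value of joint outer above 0.008 m).
It fails at once if A bystander is moved by more than 20 mm (distance of any of red_tub_center, flask_center, pen_cup_center, mouse_center, board_center, reel_center from where it was at the start of the episode above 0.02 m).
It also fails if it takes over 69 s, if anything falls off the work surface, if the arm or the gripper's body presses on something with over 40 N, if the wrist force passes 120 N, or if a joint passes its speed limit or range.

ROBOT

A 7-joint arm with a two-finger parallel gripper is mounted at the origin on the work surface. World frame = base frame: x ahead of the robot, y to its left, z up, the work surface at z = 0. Lengths are in mm, angles in rad, forces in N, time in s.
With the tool pointing down it reaches from about 400 to 875 mm from the base axis. Payload 6.5 kg.
Tool frame: the origin (TCP) lies at the very end of the fingers, on their centre line; the grasp point (between the pads) lies 19 mm behind it; x points along the fingers, y is the direction in which the jaws open and shut, and the axes are right-handed (so a half turn about x gives the same grasp; the last joint's range is limited). The gripper opens to 88 mm and grips with 3 to 60 N. Pads are 18 mm wide; open, the fingers measure 123 mm over their backs; the gripper's body (75 mm by 187 mm) begins 45 mm behind the grasp point.
Start: joints at [-0.066, 0.536, -0.004, 1.538, 0.003, 1.067, -0.071], TCP at [649.992, 0, 238.716] pointing down, gripper open.
Joint ranges: [-2.7, 2.7], [-0.37, 2.16], [-1.27, 1.26], [0.24, 2.4], [-1.31, 4.45], [0.19, 1.91], [-2.76, 2.76]. Speed limits (rad/s): [2.39, 2.39, 3.14, 3.14, 3.14, 3.14, 3.14].

INTERFACE

Orientations are given as a unit quaternion [w, x, y, z].
In Python, from bench import * gives the robot as it stands.
- The arm moves only by the tool servo_tool, never from a script. Its argument "series" is a list of rows, each an object with "travel": the shift along the world's x, y, z in m, a list of three; "angular": the turn, a rotation vector about the world's x, y, z in rad, a list of three; "jaw": the opening, from 0 (shut) to 1 (fully open). In form: [{"travel": [x, y, z], "angular": [ax, ay, az], "jaw": jaw}, ...]. A call has 1 to 10 rows; each row shifts and turns the pose as measured when the row begins; what a row does not reach is not made up. A row lasts 1/8 s, in which the tool goes at most 62.5 mm and 10.7 degrees, less where a joint would pass 70% of its speed; a pose out of reach is approached as far as the arm can. A call is refused whole if a number of a shift passes 0.0625 or a number of a turn 0.188, either way. A call with a gripper value outside its range is refused whole. The fingers move at their own pace and stop on an object; "newtons" is the grip in N (left out, the last holds). Time passes only in rows, so rows that do not move let the fingers close. It gives the time, the measured TCP pose, the force and the opening at its end, in the units of the state.
- get_obs(): the state, without advancing time (a new reading comes with each control period).
- get_image(name): name is "scene" or "side" or "wrist"; returns a dict with "pixels" (384x512x3 uint8, red, green, blue), "camera_matrix" (3x3 intrinsics, pixels), "distortion" ([k1, k2, p1, p2, k3] as OpenCV has them; the pictures are not rectified), "pose" (4x4, takes a point from camera to world coordinates). Camera axes: x right, y up, looking along -z (the intrinsics and any distortion apply to the point x, -y, -z); pixel columns grow to the right and rows downward; lengths in mm; the calibration is good to about 2 mm. A picture is of the moment at which its call begins. There is no depth.
- finish_job(): hands the job in, once; it reports no verdict.
Trained networks look in the newest picture that a camera, given by its name, has taken for a name from the list of things; names that differ only in an ending like _2 or _b are one class to them, and where a whole thing is asked for, a point or a joint stands for the part that bears it (a point fixed in the world has none). Each returns a list of dicts, best first, with "score" (0 to 1); they miss things now and then, are a little off and sometimes report something else, mostly with a low value. They report only what shows in the picture. A call takes as long as a camera call. They do not tell look-alikes from the thing itself.
- masks_of(camera, thing): "mask" (384x512 bool, what is visible of it) and "box" ([centre column, centre row, width, height] in pixels, round what is visible of it).
- mark_of(camera, thing): "at" ([column, row] in pixels: a listed point, or the origin of a listed thing).
The state is a dict: "t": time; "joint_pos": joint angles; "joint_velocities": joint speeds; "tau": joint torques, N m; "eef_pos": TCP position; "tcp_rot": TCP orientation; "contact_force": force on the tool from outside, world axes, zero at the start; "wrist_torque": the same for the moment, N m; "gripper_width": finger opening in mm.
Only numpy, scipy, OpenCV 4.12 (cv2) and the standard library are available. Lean on these libraries where they do the work, as an engineer would, in place of code of your own. Each camera call takes 0.05 s, during which the arm holds its last target.

## Working session

There is one attempt and no reset: what is moved stays moved. The work goes in short steps, Python scripts to look and compute and a tool call to move; the robot and the scene stay as the last step left them, time stands still between calls to the robot, and variables do not carry over. Pictures are saved under pics/ and viewed, and the job is handed in when it is done.

Besides the shell and the picture viewer there is one more tool, called after "Emit:" as a command line: name --argument value ..., lists and objects as JSON in quotes. servo_tool: Moves the arm, as the interface text tells. Its arguments: {"type":"object","properties":{"series":{"type":"array"},"newtons":{"type":"number"}},"required":["series"]}

```bash
ls; mkdir -p pics
cat > h.py <<'E'
from bench import *
import numpy as np, cv2
def save(name,fn,crop=None,scale=1):
    im=get_image(name); p=im["pixels"][:,:,::-1].copy()
    if crop: a,b,c,d=crop; p=p[b:d,a:c]
    if scale!=1: p=cv2.resize(p,None,fx=scale,fy=scale,interpolation=cv2.INTER_CUBIC)
    cv2.imwrite("pics/"+fn,p); return im
def ray(im,uv):
    K=np.array(im["camera_matrix"],float);D=np.array(im["distortion"],float)
    q=cv2.undistortPoints(np.array([[uv]],float),K,D)[0,0]
    T=np.array(im["pose"]); d=T[:3,:3]@np.array([q[0],-q[1],-1.]); return T[:3,3],d/np.linalg.norm(d)
def atz(im,uv,z):
    o,d=ray(im,uv); return o+d*(z-o[2])/d[2]
def tri(L):
    A=np.zeros((3,3));b=np.zeros(3)
    for o,d in L:
        P=np.eye(3)-np.outer(d,d);A+=P;b+=P@o
    x=np.linalg.solve(A,b); return x,[float(np.linalg.norm((np.eye(3)-np.outer(d,d))@(x-o))) for o,d in L]
def proj(im,X):
    T=np.linalg.inv(np.array(im["pose"]));X=np.atleast_2d(X).astype(float)
    c=(T[:3,:3]@X.T).T+T[:3,3]; c=c*[1,-1,-1]
    return cv2.projectPoints(c,np.zeros(3),np.zeros(3),np.array(im["camera_matrix"],float),np.array(im["distortion"],float))[0][:,0]
E
python3 - <<'E'
from h import *
for n in ["scene","side","wrist"]:
    save(n,f"{n}0.png")
    print(n)
    for t in ["tub_center","tub_handle","mat","outer_mouth","red_tub_center","flask_center","pen_cup_center","mouse_center","board_center","reel_center"]:
        print(t,[(round(m["score"],2),np.round(m["at"]).tolist()) for m in mark_of(n,t)][:4])
print(get_obs())
E
```

```text
pics
scene
tub_center [(0.98, [329.0, 167.0]), (0.76, [213.0, 163.0]), (0.57, [308.0, 191.0]), (0.5, [255.0, 236.0])]
tub_handle [(0.73, [324.0, 190.0]), (0.62, [323.0, 150.0]), (0.62, [200.0, 150.0])]
mat [(0.73, [255.0, 199.0])]
outer_mouth [(0.8, [201.0, 178.0])]
red_tub_center [(0.6, [390.0, 205.0])]
flask_center [(0.64, [215.0, 230.0])]
pen_cup_center [(0.6, [313.0, 228.0])]
mouse_center [(0.86, [126.0, 194.0])]
board_center [(0.88, [257.0, 235.0])]
reel_center [(0.29, [390.0, 206.0])]
side
tub_center [(0.93, [180.0, 161.0]), (0.66, [222.0, 170.0]), (0.6, [178.0, 254.0])]
tub_handle [(0.82, [219.0, 163.0]), (0.8, [155.0, 162.0]), (0.77, [152.0, 277.0])]
mat [(0.97, [239.0, 211.0])]
outer_mouth [(0.57, [256.0, 231.0])]
red_tub_center [(0.79, [239.0, 132.0]), (0.54, [224.0, 170.0])]
flask_center [(0.66, [332.0, 205.0]), (0.4, [280.0, 360.0])]
pen_cup_center [(0.64, [296.0, 157.0])]
mouse_center [(0.85, [284.0, 358.0]), (0.53, [219.0, 160.0])]
board_center [(0.7, [300.0, 204.0])]
reel_center [(0.87, [301.0, 234.0])]
wrist
tub_center []
tub_handle [(0.28, [152.0, 333.0])]
mat [(0.75
[... 206 characters left out ...]
65, 'joint_pos': array([-0.06617422,  0.53637394, -0.00436587,  1.5378963 ,  0.00261465,
        1.06730097, -0.07120516]), 'joint_velocities': array([ 0.00071911, -0.00122531,  0.00109341, -0.00043345,  0.0018912 ,
       -0.00053386, -0.00083254]), 'tau': array([ 1.82592939e-04, -5.70894814e+01,  9.90120471e-01, -2.51915002e+01,
       -5.62535191e-02,  1.08965082e-02,  4.89562456e-05]), 'eef_pos': array([ 6.49998109e+02, -4.11370253e-02,  2.38734569e+02]), 'tcp_rot': array([ 0.50001789,  0.49999769,  0.49997377, -0.50001066]), 'contact_force': array([-0.42855869, -0.14893333,  0.01381321]), 'wrist_torque': array([ 0.00932418,  0.00296979, -0.00815212]), 'gripper_width': 88.39087518815967}
```

View pics/scene0.png

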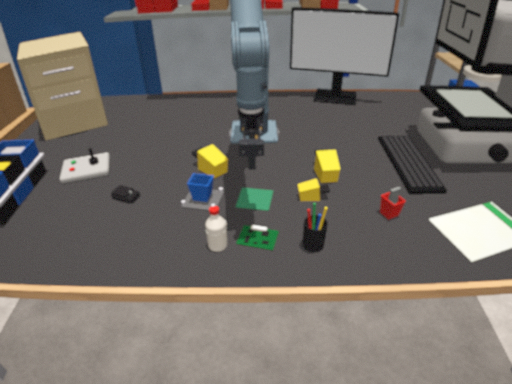

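View pics/side0.png

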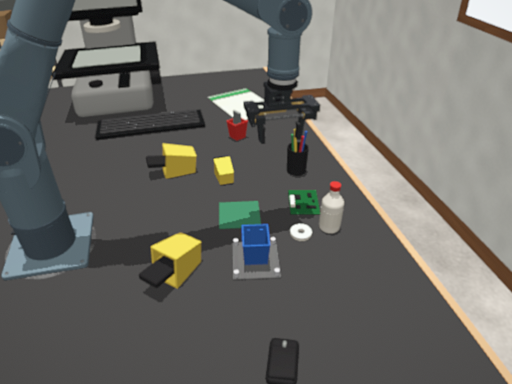

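View pics/wrist0.png

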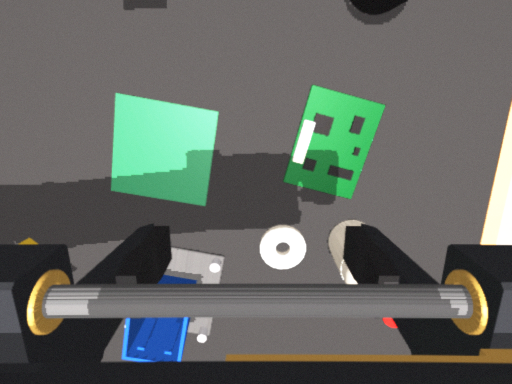

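```bash
cat > a.py <<'E'
from h import *
s=save("scene","scene1.png",(280,160,350,230),8)
d=save("side","side1.png",(195,140,255,200),8)
mk=masks_of("side","tub_center")
for m in mk: print('side',m["score"],np.round(m["box"]))
for m in masks_of("scene","tub_center"): print('scene',m["score"],np.round(m["box"]))
print(tri([ray(s,(308,191)),ray(d,(223,170))]))
print("mat",tri([ray(s,(255,199)),ray(d,(239,211))]))
print("mouth",tri([ray(s,(201,178)),ray(d,(256,231))]))
print('bigs',tri([ray(s,(329,167)),ray(d,(180,161))]),tri([ray(s,(213,163)),ray(d,(178,254))]))
print('red',atz(s,(390,205),35),atz(d,(239,132),35))
print('flask',atz(s,(215,230),75),'cup',atz(s,(313,228),47),'board',atz(s,(257,235),6))
print(s["pose"][:3,3],d["pose"][:3,3])
import pickle; pickle.dump((s,d),open("cal.pkl","wb"))
E
python3 a.py
```

```text
side 0.95 [222. 168.  20.  31.]
side 0.62 [331. 206.  20.  49.]
side 0.6 [170. 260.  64.  58.]
side 0.59 [171. 160.  50.  38.]
scene 0.94 [327. 166.  22.  32.]
scene 0.93 [210. 162.  36.  36.]
scene 0.69 [313. 190.  29.  20.]
(array([526.14447859, 203.3980385 ,  27.68401714]), [3.228987942936321, 3.2289879429362824])
mat (array([537.85768809,   9.37600336,   3.09210259]), [3.7301732438502913, 3.73017324385001])
mouth (array([ 537.93158141, -182.89182189,   95.99945043]), [0.25298797181663873, 0.2529879718165679])
bigs (array([389.23439159, 298.49571765,  34.52691296]), [5.110102389635184, 5.11010238963541]) (array([ 343.70979249, -161.39017243,   39.47180836]), [2.502282895108201, 2.5022828951080562])
red [627.85519803 474.40421293  35.        ] [631.89620364 444.95414272  35.        ]
flask [ 786.56881399 -112.77675024   75.        ] cup [751.92131812 189.22961198  47.        ] board [737.09006783  13.42773824   6.        ]
[1588.79533675   17.91974309  810.50925578] [ 355.6637768  -882.79536388  751.85648123]
```

View pics/scene1.png

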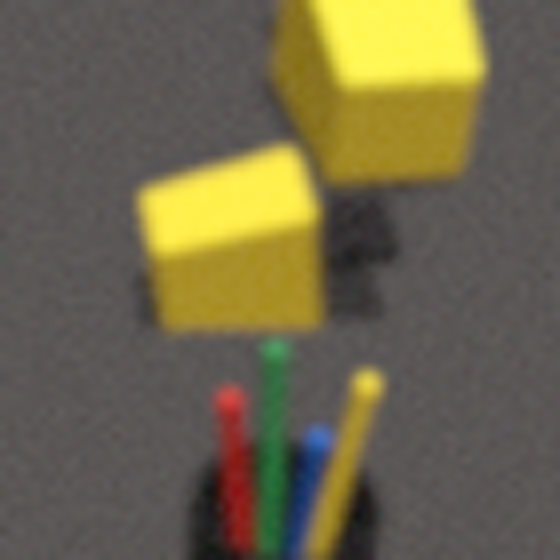

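View pics/side1.png

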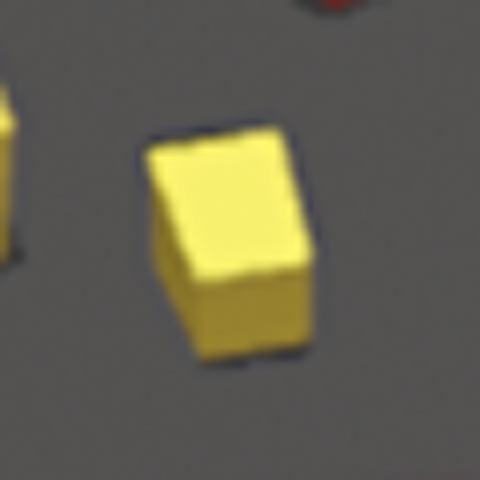

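```bash
cat > fit.py <<'E'
from h import *
import pickle
from scipy.optimize import least_squares
s,d=pickle.load(open("cal.pkl","rb"))
c=np.radians(8.13)
def tubpts(x,y,yaw):
    h=np.array([np.cos(yaw),np.sin(yaw),0]);Z=np.array([0,0,1.])
    z=np.cos(c)*h+np.sin(c)*Z; xx=-np.cos(c)*Z+np.sin(c)*h; yy=np.cross(z,xx)
    o=np.array([x,y,26.7])
    f=lambda a,b,e:o+a*xx+b*yy+e*z
    return dict(b1=f(-22,-23,-35),b2=f(-22,23,-35),m1=f(-32,-26.5,35),m2=f(-32,26.5,35),B1=f(22,-23,-35),B2=f(22,23,-35),M1=f(32,-26.5,35),M2=f(32,26.5,35))
S=[(297.5,183.75),(316.25,178.5),(320.25,186.9),(299.4,191.9),(300,201.2),(320.2,201.2)]
D=[(195+148/8,140+150/8),(195+35,140+130/8),(195+312/8,140+262/8),(195+198/8,140+280/8),(195+205/8,140+358/8),(195+310/8,140+345/8)]
def res(p):
    P=np.array(list(tubpts(*p).values()))
    r=[]
    for im,L in((s,S),(d,D)):
        q=proj(im,P)
        for u in L:
            r+= list((q[np.argmin(((q-u)**2).sum(1))]-u))
    return np.array(r)
best=None
for yaw in np.arange(0,6.28,.3):
    f=least_squares(res,[530,203,yaw],loss='soft_l1')
    if best is None or f.cost<best.cost:best=f
    print(round(yaw,1),round(f.cost,1),f.x.round(2))
print(best.x,np.degrees(best.x[2]),best.fun.round(1))
E
python3 fit.py
```

```text
0.0 37.4 [5.3128e+02 1.9965e+02 1.7000e-01]
0.3 37.4 [5.3128e+02 1.9965e+02 1.7000e-01]
0.6 37.4 [5.3128e+02 1.9965e+02 1.7000e-01]
0.9 3.5 [529.33 202.21   1.62]
1.2 3.5 [529.33 202.21   1.62]
1.5 3.5 [529.33 202.21   1.62]
1.8 3.5 [529.33 202.21   1.62]
2.1 38.9 [ 5.2324e+02  2.0317e+02 -1.2000e-01]
2.4 49.7 [541.51 202.11   2.44]
2.7 43.7 [533.67 207.13   3.34]
3.0 43.7 [533.67 207.13   3.34]
3.3 43.7 [533.67 207.13   3.34]
3.6 43.6 [532.16 205.97   3.38]
3.9 43.7 [533.67 207.13   3.34]
4.2 32.7 [531.41 207.04   4.63]
4.5 33.0 [533.57 207.43   4.7 ]
4.8 33.0 [533.57 207.43   4.7 ]
5.1 32.7 [531.41 207.04   4.63]
5.4 38.9 [523.24 203.17   6.16]
5.7 38.9 [523.24 203.17   6.16]
6.0 38.9 [523.24 203.17   6.16]
[529.3271717  202.20639349   1.61540407] 92.5558356981918 [-0.1  0.3 -0.3 -0.2 -1.6 -0.1 -0.2 -0.5  0.2 -0.2 -0.7 -0.4  0.7 -0.4
 -0.2 -0.3 -0.1 -0.9  0.3 -0.9 -0.3 -0.7  0.1 -1.3]
```

Run:
```python
from h import *
w=save("wrist","w1.png")
print(w["pose"].round(3),w["camera_matrix"],w["distortion"])
# mat corners
for u in [(116,94),(218,110),(207,206),(111,192)]: print(atz(w,u,2).round(1))
m=masks_of("wrist","mat")[0]["mask"].astype(np.uint8)
r=cv2.minAreaRect(np.argwhere(m)[:,::-1].astype(np.float32));print(cv2.boxPoints(r))
print([atz(w,u,2).round(1) for u in cv2.boxPoints(r)])
```

```text
[[ 1.00000e+00  0.00000e+00 -0.00000e+00  6.49325e+02]
 [-0.00000e+00  9.60000e-01  2.81000e-01  7.35140e+01]
 [ 0.00000e+00 -2.81000e-01  9.60000e-01  3.85881e+02]
 [ 0.00000e+00  0.00000e+00  0.00000e+00  1.00000e+00]] [[315.39710198   0.         257.02567438]
 [  0.         315.39710198 186.25097179]
 [  0.           0.           1.        ]] [0.01833338 0.         0.         0.         0.        ]
[485.5  72.9   2. ]
[603.2  55.1   2. ]
[584.8 -65.5   2. ]
[463.9 -46.5   2. ]
[[100.1081  189.35135]
 [116.32432  92.05405]
 [221.72974 109.62161]
 [205.51352 206.91891]]
[array([450.7, -43. ,   2. ]), array([486.1,  75. ,   2. ]), array([607.7,  55.5,   2. ]), array([582.8, -66.8,   2. ])]
```

Emit:
servo_tool --series '[{"travel":[-0.03,0.058,0],"angular":[0,0,0.045],"jaw":1},{"travel":[-0.03,0.058,0],"angular":[0,0,0],"jaw":1},{"travel":[-0.03,0.058,0],"angular":[0,0,0],"jaw":1},{"travel":[-0.03,0.056,0],"angular":[0,0,0],"jaw":1},{"travel":[0,0,0],"angular":[0,0,0],"jaw":1}]'

```text
t: 2.58
eef_pos: [530.4, 226.9, 239.3]
tcp_rot: [0.511, 0.489, 0.511, -0.488]
contact_force: [0.4, -0.1, 1.1]
gripper_width: 88.2
```

Run:
```python
from h import *
import pickle
w=save("wrist","w2.png");pickle.dump(w,open("w2.pkl","wb"))
print(get_obs()["eef_pos"],get_obs()["t"])
```

```text
[532.09439461 223.5928463  239.28069192] 2.625
```

View pics/w2.png

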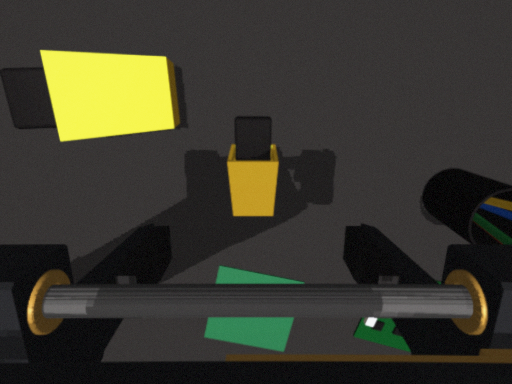

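```bash
cat > fit2.py <<'E'
from fit import *
w=save("wrist","w3.png",(190,90,320,230),5);pickle.dump(w,open("w2.pkl","wb"))
print(get_obs()["eef_pos"])
t=tubpts(*best.x)
q=proj(w,np.array(list(t.values()))); print(dict(zip(t,q.round(1).tolist())))
for u in [(165,57),(175,130),(60,140),(180,95)]: print('big',atz(w,u,60).round(0),atz(w,u,95).round(0))
E
python3 fit2.py | tail -7
```

```text
-0.2 -0.3 -0.1 -0.9  0.3 -0.9 -0.3 -0.7  0.1 -1.3]
[533.32143483 221.17617636 239.19752536]
{'b1': [273.8, 212.4], 'b2': [234.2, 212.6], 'm1': [278.9, 158.2], 'm2': [227.9, 158.5], 'B1': [272.0, 195.6], 'B2': [236.3, 195.8], 'M1': [275.4, 140.7], 'M2': [232.1, 140.9]}
big [440. 327.  60.] [449. 324.  95.]
big [447. 258.  60.] [456. 262.  95.]
big [329. 243.  60.] [351. 249.  95.]
big [453. 292.  60.] [461. 293.  95.]
```

View pics/w3.png

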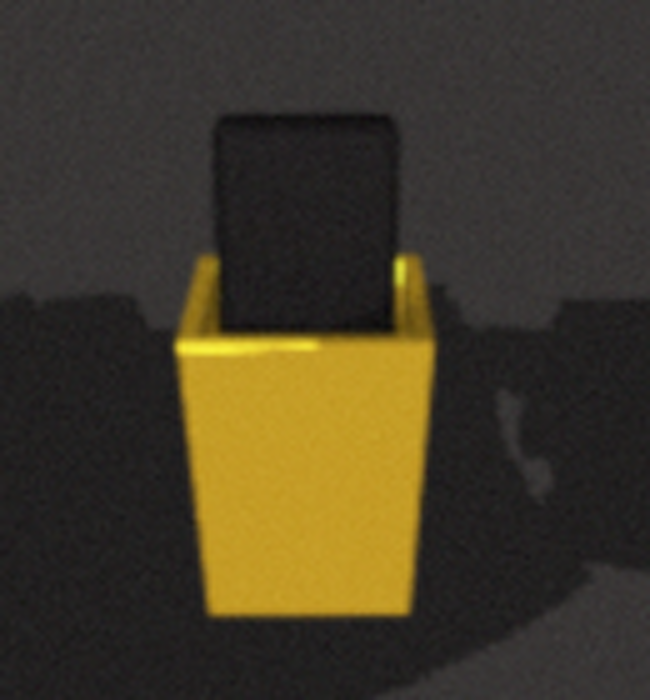

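Emit:
servo_tool --series '[{"travel":[-0.006,-0.02,-0.03],"angular":[-0.1,0,0],"jaw":1},{"travel":[0,0,-0.05],"angular":[-0.1,0,0],"jaw":1},{"travel":[0,0,-0.05],"angular":[0,0,0],"jaw":1},{"travel":[0,0,-0.03],"angular":[0,0,0],"jaw":1},{"travel":[0,0,0],"angular":[0,0,0],"jaw":1}]'

```text
t: 3.3
eef_pos: [534.3, 189.5, 76.7]
tcp_rot: [0.557, 0.44, 0.448, -0.543]
contact_force: [-0.3, -0.6, 0.2]
gripper_width: 88.2
```

```bash
cat > st.py <<'E'
from h import *
from scipy.spatial.transform import Rotation as Ro
o=get_obs();q=o["tcp_rot"];R=Ro.from_quat([q[1],q[2],q[3],q[0]]).as_matrix()
print('t',o["t"],'p',o["eef_pos"].round(1),'x',R[:,0].round(3),'y',R[:,1].round(3),'F',o["contact_force"].round(1),'w',round(o["gripper_width"],1),'q',o["joint_pos"].round(2))
E
python3 st.py
```

```text
t 3.3 p [534.3 189.5  76.7] x [ 0.009 -0.211 -0.977] y [1.    0.022 0.004] F [-0.3 -0.6  0.2] w 88.2 q [-0.54  0.66  0.01  1.8   0.25  0.79 -0.7 ]
```

Emit:
servo_tool --series '[{"travel":[-0.007,0.008,-0.02],"angular":[0,0,0.02],"jaw":1},{"travel":[0,0,-0.02],"angular":[0,0,0],"jaw":1},{"travel":[0,0,0],"angular":[0,0,0],"jaw":1}]'

```text
t: 3.68
eef_pos: [532.0, 194.3, 39.1]
tcp_rot: [0.562, 0.439, 0.449, -0.538]
contact_force: [0.4, 0.7, 0.8]
gripper_width: 88.2
```

```bash
python3 st.py; python3 -c "
from h import *
save('wrist','w4.png');save('side','s4.png',(160,100,320,220),5)"
```

```text
t 3.675 p [532.  194.3  39.1] x [ 0.018 -0.211 -0.977] y [0.999 0.035 0.01 ] F [0.4 0.7 0.8] w 88.2 q [-0.56  0.72  0.02  1.82  0.27  0.72 -0.72]
```

View pics/w4.png

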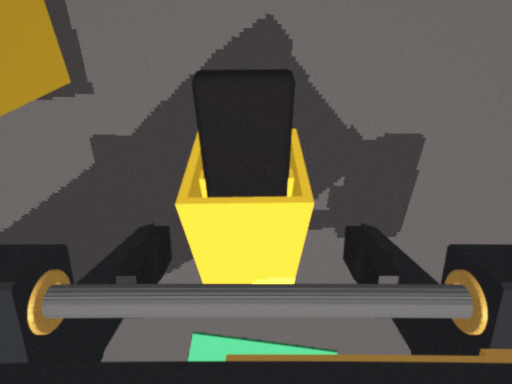

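View pics/s4.png

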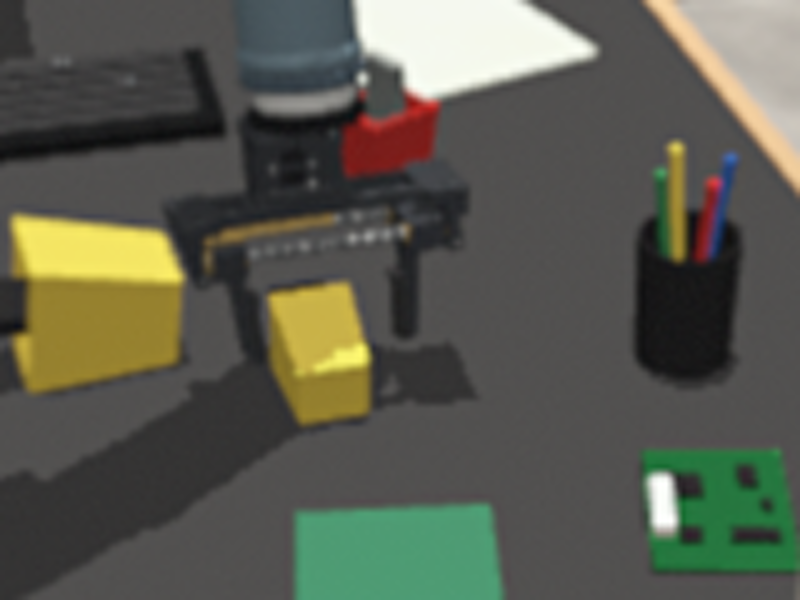

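Emit:
servo_tool --series '[{"travel":[-0.006,0.005,-0.014],"angular":[0,0,0.01],"jaw":1},{"travel":[-0.001,0.001,-0.008],"angular":[0,0,0],"jaw":1},{"travel":[0,0,0],"angular":[0,0,0],"jaw":1}]'

```text
t: 4.15
eef_pos: [526.2, 201.9, 18.1]
tcp_rot: [0.565, 0.438, 0.451, -0.534]
contact_force: [0.5, -0.6, -0.0]
gripper_width: 88.1
```

```bash
python3 st.py
```

```text
t 4.15 p [526.2 201.9  18.1] x [ 0.024 -0.208 -0.978] y [0.999 0.046 0.014] F [ 0.5 -0.6 -0. ] w 88.1 q [-0.57  0.75  0.02  1.83  0.28  0.67 -0.74]
```

Emit:
servo_tool --series '[{"travel":[0,0,0],"angular":[0,0,0],"jaw":0},{"travel":[0,0,0],"angular":[0,0,0],"jaw":0},{"travel":[0,0,0],"angular":[0,0,0],"jaw":0},{"travel":[0,0,0],"angular":[0,0,0],"jaw":0},{"travel":[0,0,0],"angular":[0,0,0],"jaw":0}]' --newtons 25

```text
t: 4.78
eef_pos: [526.9, 201.9, 18.7]
tcp_rot: [0.565, 0.439, 0.451, -0.533]
contact_force: [-0.1, -0.4, -0.9]
gripper_width: 50.5
```

```bash
python3 st.py
```

```text
t 4.775 p [526.9 201.9  18.7] x [ 0.025 -0.208 -0.978] y [0.999 0.046 0.015] F [-0.1 -0.4 -0.9] w 50.5 q [-0.57  0.75  0.02  1.83  0.28  0.67 -0.74]
```

Emit:
servo_tool --series '[{"travel":[0,0,0.04],"angular":[0,0,0],"jaw":0},{"travel":[0,0,0.05],"angular":[0,0,0],"jaw":0},{"travel":[0,-0.02,0.05],"angular":[0,0,0],"jaw":0},{"travel":[0,-0.05,0],"angular":[0.08,0,0],"jaw":0},{"travel":[0,-0.05,0],"angular":[0.15,0.007,0],"jaw":0},{"travel":[0,-0.05,0],"angular":[0.15,0.007,0],"jaw":0},{"travel":[0,0,0],"angular":[0.15,0.007,0],"jaw":0},{"travel":[0,0,0],"angular":[0,0,0],"jaw":0}]'

```text
t: 5.78
eef_pos: [524.7, 39.9, 160.6]
tcp_rot: [0.435, 0.559, 0.575, -0.409]
contact_force: [1.0, 0.9, -2.1]
gripper_width: 50.4
```

```bash
python3 st.py;  python3 -c "
from h import *
save('side','s5.png',(100,20,360,270),3)"
```

```text
t 5.775 p [524.7  39.9 160.6] x [ 0.005  0.287 -0.958] y [0.999 0.039 0.016] F [ 1.   0.9 -2.1] w 50.4 q [ 0.21  0.47 -0.24  1.93 -0.27  0.77  0.23]
```

View pics/s5.png

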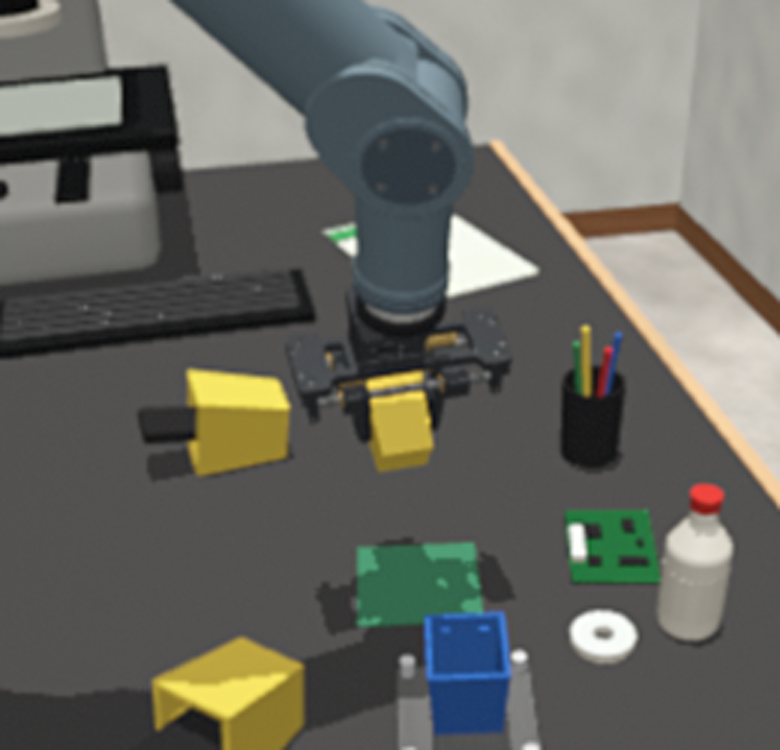

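Emit:
servo_tool --series '[{"travel":[0,0,0],"angular":[0.18,0.007,0],"jaw":0},{"travel":[0,0,0],"angular":[0.18,0.007,0],"jaw":0},{"travel":[0,0,0],"angular":[0.18,0.007,0],"jaw":0},{"travel":[0,0,0],"angular":[0.18,0.007,0],"jaw":0},{"travel":[0,0,0],"angular":[0.1,0.004,0],"jaw":0},{"travel":[0,0,0],"angular":[0,0,0],"jaw":0}]'

```text
t: 6.58
eef_pos: [522.5, 64.7, 160.9]
tcp_rot: [0.171, 0.667, 0.711, -0.144]
contact_force: [-0.1, -0.2, -0.8]
gripper_width: 50.4
```

```bash
python3 st.py;  python3 -c "
from h import *
save('side','s6.png',(100,20,360,270),3)"
```

```text
t 6.575 p [522.5  64.7 160.9] x [-0.051  0.898 -0.436] y [0.997 0.069 0.024] F [-0.1 -0.2 -0.8] w 50.4 q [ 0.71  0.89 -0.52  1.79 -0.72  1.12  0.87]
```

View pics/s6.png

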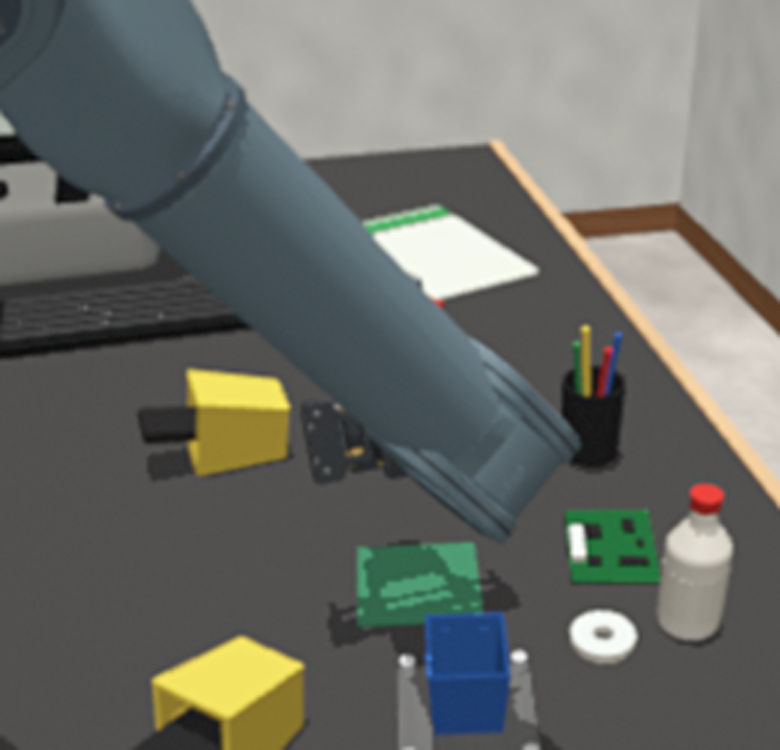

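Emit:
servo_tool --series '[{"travel":[0.008,-0.006,0.01],"angular":[0,0,-0.18],"jaw":0},{"travel":[0.008,-0.006,0.01],"angular":[0,0,-0.18],"jaw":0},{"travel":[0.008,-0.006,0.01],"angular":[0,0,-0.18],"jaw":0},{"travel":[0.008,-0.006,0.01],"angular":[0,0,-0.18],"jaw":0},{"travel":[0.008,-0.006,0],"angular":[0,0,-0.18],"jaw":0},{"travel":[0.008,-0.006,0],"angular":[0,0,-0.18],"jaw":0}]'

```text
t: 7.38
eef_pos: [571.6, -8.3, 231.4]
tcp_rot: [0.071, 0.908, 0.342, -0.233]
contact_force: [0.6, -1.2, -1.6]
gripper_width: 50.5
```

```bash
python3 st.py
```

```text
t 7.375 p [571.6  -8.3 231.4] x [ 0.658  0.587 -0.472] y [ 0.654 -0.756 -0.031] F [ 0.6 -1.2 -1.6] w 50.5 q [ 1.35  0.88 -1.21  2.21 -1.3   0.19  0.9 ]
```

```bash
cat > kin.py <<'E'
import numpy as np, itertools, json
from scipy.spatial.transform import Rotation as Ro
from scipy.optimize import least_squares
data=[ # q, p, quat wxyz
([-0.06617,.53637,-.00437,1.5379,.00261,1.0673,-.0712],[650,0,238.73],[.5,.5,.5,-.5]),
([-0.54,0.66,0.01,1.8,0.25,0.79,-0.7],[534.3,189.5,76.7],[.557,.44,.448,-.543]),
([-0.56,0.72,0.02,1.82,0.27,0.72,-0.72],[532,194.3,39.1],[.562,.439,.449,-.538]),
([-0.57,0.75,0.02,1.83,0.28,0.67,-0.74],[526.2,201.9,18.1],[.565,.438,.451,-.534]),
([0.21,0.47,-0.24,1.93,-0.27,0.77,0.23],[524.7,39.9,160.6],[.435,.559,.575,-.409]),
([0.71,0.89,-0.52,1.79,-0.72,1.12,0.87],[522.5,64.7,160.9],[.171,.667,.711,-.144]),
([1.35,0.88,-1.21,2.21,-1.3,0.19,0.9],[571.6,-8.3,231.4],[.071,.908,.342,-.233])]
try:
    data+= [tuple(x) for x in json.load(open("kd.json"))]
except Exception: pass
def T(R=np.eye(3),t=(0,0,0)):
    M=np.eye(4);M[:3,:3]=R;M[:3,3]=t;return M
def rz(a):c,s=np.cos(a),np.sin(a);return np.array([[c,-s,0],[s,c,0],[0,0,1]])
def ry(a):c,s=np.cos(a),np.sin(a);return np.array([[c,0,s],[0,1,0],[-s,0,c]])
Rt=ry(-np.pi/2)  # z->x
def frames(q,s,p):
    d1,d3,a3,d5,a5,d7,a7,ro=p[:8]
    M=T(rz(s[0]*q[0]),(0,0,0))@T(t=(0,0,d1));L=[M]
    M=M@T(ry(s[1]*q[1]));M=M@T(rz(s[2]*q[2]))@T(t=(a3,0,d3));L.append(M)
    M=M@T(ry(s[3]*q[3]));M=M@T(t=(a5,0,0))@T(rz(s[4]*q[4]))@T(t=(0,0,d5));L.append(M)
    M=M@T(ry(s[5]*q[5]))@T(t=(a7,0,0));M=M@T(rz(s[6]*q[6]));L.append(M@T(t=(0,0,d7-200)))
    M=M@T(t=(0,0,d7))@T(rz(ro))
    # tool x = M z ; 
    R=M[:3,:3]@np.array([[0,0,1],[0,1,0],[1,0,0]]).T if 0 else np.column_stack([M[:3,2],M[:3,1],-M[:3,0]])
    return T(R,M[:3,3]),L
def res(p,s):
    r=[]
    for q,pos,w in data:
        F,_=frames(q,s,p); R=Ro.from_quat([w[1],w[2],w[3],w[0]]).as_matrix()
        r+=list((F[:3,3]-pos)); r+=list(300*(F[:3,:3]-R).ravel())
    return np.array(r)
if __name__=="__main__":
    out=[]
    for s in itertools.product([1,-1],[1],[1,-1],[1],[1,-1],[1],[1,-1]):
      for ro in (0,1.57,3.14,-1.57):
        f=least_squares(res,[330,350,0,380,0,300,0,ro],args=(s,))
        out.append((f.cost,s,f.x.round(3).tolist(),f.fun))
    out.sort(key=lambda x:x[0])
    for o in out[:2]: print(o[0],o[1],o[2])
    print(out[0][3].reshape(-1,12)[:,:3].round(0)); print(np.abs(out[0][3].reshape(-1,12)[:,3:]/300).max(1).round(3))
    json.dump([out[0][1],out[0][2]],open("kin.json","w"))
E
python3 kin.py
```

```text
5366.142631678658 (-1, 1, -1, 1, -1, 1, -1) [265.401, 602.659, -71.291, 495.975, 9.055, 330.259, 33.453, 1.57]
5366.142631678925 (-1, 1, -1, 1, -1, 1, -1) [265.401, 602.659, -71.291, 495.975, 9.055, 330.259, 33.453, 1.57]
[[ -8.  44.   4.]
 [-22.  36.  -2.]
 [-25.  34.  -6.]
 [-20.  33.  -7.]
 [-22.  43.  -7.]
 [ 30.   5.  13.]
 [  3.  -7.   4.]]
[0.001 0.008 0.005 0.005 0.004 0.008 0.008]
```

```bash
cat > p.py <<'E'
s=open('kin.py').read()
s=s.replace("d1,d3,a3,d5,a5,d7,a7,ro=p[:8]","d1,d3,a3,d5,a5,d7,a7,ro,a1,b3,b5,b7=p[:12]")
s=s.replace("T(t=(0,0,d1))","T(t=(a1,0,d1))").replace("T(t=(a3,0,d3))","T(t=(a3,b3,d3))").replace("T(t=(a5,0,0))@T(rz(s[4]*q[4]))@T(t=(0,0,d5))","T(t=(a5,b5,0))@T(rz(s[4]*q[4]))@T(t=(0,0,d5))").replace("T(t=(a7,0,0))","T(t=(a7,b7,0))")
s=s.replace("300,0,ro]","300,0,ro,0,0,0,0]").replace("return np.array(r)","return np.array(r+list(0.02*np.array(p[[2,4,6,8,9,10,11]])))")
s=s.replace("out[0][3].reshape","out[0][3][:-7].reshape")
open('kin.py','w').write(s)
E
python3 p.py; python3 kin.py
```

```text
150.33560317804623 (-1, 1, -1, 1, -1, 1, -1) [348.974, 527.255, -7.177, 456.908, 23.277, 329.5, 15.089, 1.57, 14.518, -15.278, -15.274, -13.857]
150.33560317832843 (-1, 1, -1, 1, -1, 1, -1) [348.974, 527.255, -7.178, 456.908, 23.277, 329.5, 15.089, 1.57, 14.518, -15.274, -15.278, -13.857]
[[ 3.  1. -3.]
 [ 2.  3.  5.]
 [-3. -1.  4.]
 [-0. -3.  5.]
 [-5.  1. -7.]
 [ 2. -0. -2.]
 [ 4. -1. -1.]]
[0.001 0.008 0.005 0.005 0.004 0.008 0.008]
```

```bash
cat > ik.py <<'E'
from kin import *
s,p=json.load(open("kin.json"))
lo=np.array([-2.7,-.37,-1.27,.24,-1.31,.19,-2.76]);hi=np.array([2.7,2.16,1.26,2.4,4.45,1.91,2.76])
mid=(lo+hi)/2;half=(hi-lo)/2
rng=np.random.default_rng(0)
def Rtool(yaw,pitch,flip=0): # pitch = angle below horizontal ; jaw horizontal
    x=np.array([np.cos(yaw)*np.cos(pitch),np.sin(yaw)*np.cos(pitch),-np.sin(pitch)])
    y=np.array([np.sin(yaw),-np.cos(yaw),0])*(-1 if flip else 1)
    return np.column_stack([x,y,np.cross(x,y)])
def ik(pos,R,seeds=15,q0=None):
    best=None
    for i in range(seeds):
        q=lo+.1+(hi-lo-.2)*rng.random(7) if (q0 is None or i>0) else q0
        q=np.clip(q,lo+.03,hi-.03)
        def r(q):
            F,_=frames(q,s,p);return np.r_[(F[:3,3]-pos)/5,60*(F[:3,:3]-R).ravel(),.3*((q-mid)/half)**4]
        f=least_squares(r,q,bounds=(lo+.02,hi-.02),max_nfev=60)
        F,L=frames(f.x,s,p);e=np.linalg.norm(F[:3,3]-pos);er=np.abs(F[:3,:3]-R).max()
        if e<4 and er<.03:
            m=np.min(np.minimum(f.x-lo,hi-f.x))
            if best is None or m>best[0]:best=(m,f.x,L)
    return best
if __name__=="__main__":
    for deg in range(-180,180,20):
        for fl in (0,1):
            b=ik(np.array([534,4,60.]),Rtool(np.radians(deg),np.radians(20),fl),8)
            if b: print(deg,fl,round(b[0],2),b[1].round(2),'elbow',b[2][1][:3,3].round(0),'wr',b[2][2][:3,3].round(0))
E
time python3 ik.py
```

```text
-140 0 0.1 [-0.54  1.35  0.48  1.14  0.07  1.81  2.12] elbow [455. 263. 478.] wr [774. 211. 154.]
-140 1 0.1 [-0.6   1.39  0.62  1.14 -0.03  1.81 -0.94] elbow [442. 294. 457.] wr [775. 209. 154.]
-120 0 0.28 [-0.58  1.23  0.26  1.34  0.41  1.63  2.05] elbow [432. 268. 534.] wr [688. 281. 154.]
-120 1 0.36 [-0.78  1.36  0.65  1.33  0.11  1.55 -0.83] elbow [378. 367. 475.] wr [692. 278. 153.]
-100 0 0.42 [-0.59  1.14  0.06  1.57  0.75  1.49  1.92] elbow [416. 259. 578.] wr [581. 317. 155.]
-100 1 0.57 [-0.79  1.2   0.38  1.56  0.51  1.34 -1.03] elbow [360. 350. 551.] wr [585. 316. 154.]
-80 0 0.53 [-0.6   1.08 -0.05  1.82  1.07  1.38  1.77] elbow [400. 257. 605.] wr [469. 313. 156.]
-80 1 0.59 [-0.93  1.16  0.39  1.81  0.77  1.08 -1.15] elbow [303. 388. 573.] wr [473. 314. 154.]
-60 0 0.33 [-0.61  1.05 -0.11  2.07  1.43  1.32  1.57] elbow [395. 255. 615.] wr [365. 270. 158.]
-60 1 0.35 [-1.28  1.33  0.71  2.05  0.83  0.57 -1.21] elbow [155. 499. 491.] wr [369. 274. 155.]
-40 0 0.1 [-0.5   1.1  -0.21  2.3   1.87  1.47  1.38] elbow [431. 214. 594.] wr [283. 193. 161.]
-40 1 0.1 [-0.45  1
[... 654 characters left out ...]
434.  539.] wr [ 500. -305.  170.]
100 0 0.6 [ 0.84  1.23 -0.67  1.54 -0.38  1.24  0.77] elbow [ 329. -394.  522.] wr [ 608. -298.  172.]
100 1 0.57 [ 0.66  1.15 -0.37  1.54 -0.64  1.34 -2.17] elbow [ 381. -317.  566.] wr [ 608. -299.  168.]
120 0 0.38 [ 0.7   1.29 -0.69  1.33 -0.2   1.53  0.75] elbow [ 390. -348.  490.] wr [ 707. -254.  173.]
120 1 0.31 [ 0.49  1.21 -0.31  1.32 -0.48  1.6  -2.15] elbow [ 440. -252.  539.] wr [ 707. -256.  168.]
140 0 0.11 [ 0.51  1.33 -0.65  1.15 -0.07  1.8   0.84] elbow [ 451. -274.  470.] wr [ 785. -180.  171.]
140 1 0.11 [ 0.43  1.29 -0.47  1.14 -0.19  1.8  -2.19] elbow [ 467. -232.  494.] wr [ 785. -181.  169.]
real	0m45.196s
user	0m40.141s
sys	0m0.207s
```

Emit:
servo_tool --series '[{"travel":[-0.008,0.01,0],"angular":[0,0,0.18],"jaw":0},{"travel":[-0.008,0.01,0],"angular":[0,0,0.18],"jaw":0},{"travel":[-0.008,0.01,0],"angular":[0,0,0.18],"jaw":0},{"travel":[-0.008,0.01,0],"angular":[0,0,0.18],"jaw":0},{"travel":[0,0.01,0],"angular":[0,0,0.15],"jaw":0},{"travel":[0,0,0],"angular":[-0.18,0,0],"jaw":0},{"travel":[0,0,0],"angular":[-0.18,0,0],"jaw":0},{"travel":[0,0,0],"angular":[-0.18,0,0],"jaw":0},{"travel":[0,0.02,0],"angular":[-0.18,0,0],"jaw":0},{"travel":[0,0.02,0],"angular":[-0.18,0,0],"jaw":0}]'

```text
t: 8.62
eef_pos: [542.2, 95.9, 237.9]
tcp_rot: [0.464, 0.53, 0.53, -0.472]
contact_force: [-0.3, 0.2, -3.0]
gripper_width: 50.3
```

```bash
python3 st.py
```

```text
t 8.625 p [542.2  95.9 237.9] x [-0.006  0.123 -0.992] y [ 1.    -0.008 -0.007] F [-0.3  0.2 -3. ] w 50.3 q [ 0.16  0.4  -0.44  1.8   0.06  0.95 -0.28]
```

Emit:
servo_tool --series '[{"travel":[0,0.04,0],"angular":[-0.1,0,0],"jaw":0},{"travel":[0,0.04,0],"angular":[0,0,0.1],"jaw":0},{"travel":[0,0.03,0],"angular":[0,0,0.18],"jaw":0},{"travel":[0,0,0],"angular":[0,0,0.18],"jaw":0},{"travel":[0,0,0],"angular":[0,0,0.18],"jaw":0},{"travel":[0,0,0],"angular":[0,0,0.18],"jaw":0},{"travel":[0,0,0],"angular":[0,0,0.18],"jaw":0}]'

```text
t: 9.5
eef_pos: [531.6, 241.7, 254.9]
tcp_rot: [0.684, 0.193, 0.682, -0.175]
contact_force: [0.7, 0.0, -1.5]
gripper_width: 50.4
```

```bash
python3 st.py
```

```text
t 9.5 p [531.6 241.7 254.9] x [ 0.009  0.024 -1.   ] y [0.503 0.864 0.025] F [ 0.7  0.  -1.5] w 50.4 q [-0.01  0.48 -0.66  1.69  0.31  1.06  0.29]
```

Emit:
servo_tool --series '[{"travel":[0,0,0],"angular":[0,0,0.185],"jaw":0},{"travel":[0,0,0],"angular":[0,0,0.185],"jaw":0},{"travel":[0,0,0],"angular":[0,0,0.185],"jaw":0},{"travel":[0,0,0],"angular":[0,0,0.185],"jaw":0},{"travel":[0,0,0],"angular":[0,0,0.185],"jaw":0},{"travel":[0,0,0],"angular":[0,0,0.185],"jaw":0},{"travel":[0,0,0],"angular":[0,0,0.185],"jaw":0},{"travel":[0,0,0],"angular":[0,0,0.185],"jaw":0},{"travel":[0,0,0],"angular":[0,0,0.185],"jaw":0},{"travel":[0,0,0],"angular":[0,0,0.185],"jaw":0}]'

```text
t: 10.75
eef_pos: [516.8, 271.8, 273.3]
tcp_rot: [0.56, -0.436, 0.545, 0.446]
contact_force: [0.4, 0.0, -1.6]
gripper_width: 50.8
```

```bash
python3 st.py
```

```text
t 10.75 p [516.8 271.8 273.3] x [ 0.008  0.024 -1.   ] y [-0.975  0.222 -0.003] F [ 0.4  0.  -1.6] w 50.8 q [ 0.2   0.61 -1.09  1.66  0.57  1.2   1.9 ]
```

```bash
cat > sim.py <<'E'
from ik import *
def jac(q):
    F0,_=frames(q,s,p);J=np.zeros((6,7))
    for i in range(7):
        d=q.copy();d[i]+=1e-5;F,_=frames(d,s,p)
        J[:3,i]=(F[:3,3]-F0[:3,3])/1e-5/1000
        J[3:,i]=Ro.from_matrix(F[:3,:3]@F0[:3,:3].T).as_rotvec()/1e-5
    return J
def run(q,rows,n=8):
    q=np.array(q,float)
    for tr,an in rows:
        for k in range(n):
            v=np.r_[np.array(tr),np.array(an)]/n
            q=q+np.linalg.pinv(jac(q))@v
    return q
if __name__=="__main__":
    q=run([-0.01,0.48,-0.66,1.69,0.31,1.06,0.29],[((-.0015,.003,.0018),(0,0,.185))]*10)
    print(q.round(2)); 
    q=[0.2,0.61,-1.09,1.66,0.57,1.2,1.9]
    for tr in [(0,0,0),(0,-.03,0),(0,-.03,-.01)]:
        x=q
        for i in range(7):
            x=run(x,[(tr,(-.18,.04,0))]);print(x.round(2),frames(x,s,p)[0][:3,3].round(0))
        print()
E
python3 sim.py
```

```text
[ 0.19  0.63 -1.11  1.64  0.56  1.26  1.87]
[ 0.05  0.65 -1.01  1.57  0.63  1.39  1.84] [546. 268. 266.]
[-0.09  0.72 -0.93  1.48  0.69  1.58  1.81] [546. 268. 266.]
[-0.21  0.79 -0.86  1.39  0.74  1.76  1.79] [546. 268. 267.]
[-0.31  0.87 -0.8   1.3   0.78  1.92  1.78] [546. 268. 267.]
[-0.4   0.95 -0.73  1.22  0.83  2.07  1.8 ] [545. 269. 268.]
[-0.47  1.03 -0.67  1.15  0.88  2.21  1.82] [545. 269. 268.]
[-0.52  1.11 -0.61  1.1   0.93  2.34  1.85] [545. 270. 268.]

[ 0.11  0.63 -1.02  1.61  0.63  1.37  1.88] [546. 237. 266.]
[ 0.02  0.67 -0.95  1.56  0.68  1.53  1.86] [546. 208. 267.]
[-0.05  0.71 -0.88  1.53  0.74  1.68  1.86] [546. 178. 267.]
[-0.12  0.76 -0.81  1.51  0.8   1.81  1.85] [546. 148. 268.]
[-0.17  0.82 -0.74  1.5   0.86  1.92  1.85] [546. 119. 268.]
[-0.2   0.88 -0.67  1.5   0.93  2.02  1.85] [546.  89. 269.]
[-0.23  0.94 -0.6   1.51  0.99  2.11  1.85] [546.  60. 269.]

[ 0.1   0.64 -1.01  1.62  0.63  1.36  1.87] [546. 237. 256.]
[ 0.01  0.69 -0.93  1.58  0.7   1.5   1.85] [546. 208. 247.]
[-0.06  0.74 -0.86  1.55  0.76  1.64  1.83] [546. 178. 237.]
[-0.13  0.81 -0.79  1.53  0.82  1.75  1.82] [546. 148. 228.]
[-0.18  0.88 -0.71  1.52  0.88  1.86  1.81] [546. 119. 218.]
[-0.22  0.95 -0.63  1.51  0.94  1.95  1.8 ] [546.  89. 208.]
[-0.25  1.03 -0.56  1.51  0.99  2.04  1.79] [546.  59. 199.]
```

```bash
cat >> st.py <<'E'
import json,os
kd=json.load(open("kd.json")) if os.path.exists("kd.json") else []
kd.append([o["joint_pos"].tolist(),o["eef_pos"].tolist(),np.array(q).tolist()]);json.dump(kd,open("kd.json","w"))
E
python3 - <<'E'
import json
kd=[([0.16,0.4,-0.44,1.8,0.06,0.95,-0.28],[542.2,95.9,237.9],[0.464,0.53,0.53,-0.472]),([-0.01,0.48,-0.66,1.69,0.31,1.06,0.29],[531.6,241.7,254.9],[0.684,0.193,0.682,-0.175])]
json.dump(kd,open("kd.json","w"))
E
python3 st.py; python3 kin.py
cat > plan.py <<'E'
from sim import *
import sys
q0=np.array(json.load(open("kd.json"))[-1][0]); p0=frames(q0,s,p)[0]
N=10
def rows(v):
    D=v[:3*N].reshape(N,3)*.03; A=v[3*N:4*N]*.15; Y=v[4*N:5*N]*.15
    return D,A,Y
def simp(v):
    q=q0.copy();Q=[]
    for d,a,yv in zip(*rows(v)):
        R=frames(q,s,p)[0][:3,:3]; h=R[:,1]; ax=np.array([h[0],h[1],0]);ax/=np.linalg.norm(ax)
        for k in range(2):
            q=q+np.linalg.pinv(jac(q))@(np.r_[d,ax*a+[0,0,yv]]/2)
        Q.append(q)
    return np.array(Q)
tgt=np.array([534,20,110.])
def r(v):
    Q=simp(v);F=frames(Q[-1],s,p)[0]
    L=np.maximum(0,Q-(hi-.12))+np.maximum(0,(lo+.12)-Q)
    zs=np.array([frames(q,s,p)[0][2,3] for q in Q])
    return np.r_[(F[:3,3]-tgt)/20,5*(F[2,0]+np.sin(np.radians(20.5))),3*max(0,abs(F[0,0])-.5),L.ravel()*10,np.maximum(0,110-zs)/20,v*.06]
if __name__=="__main__":
    v0=np.r_[np.tile([-.0,-.9,-.5],N),np.full(N,.8),np.zeros(N)]
    f=least_squares(r,v0,max_nfev=25)
    D,A,Y=rows(f.x);Q=simp(f.x);print(f.cost)
    for i in range(N):
        F=frames(Q[i],s,p)[0];print((D[i]*1000).round(0),A[i].round(2),Y[i].round(2),Q[i].round(2),F[:3,3].round(0),F[:3,0].round(2))
E
time python3 plan.py
```

```text
t 10.75 p [516.8 271.8 273.3] x [ 0.008  0.024 -1.   ] y [-0.975  0.222 -0.003] F [ 0.4  0.  -1.6] w 50.8 q [ 0.2   0.61 -1.09  1.66  0.57  1.2   1.9 ]
527.3119826697983 (-1, 1, -1, 1, -1, 1, -1) [340.89, 524.637, 3.823, 444.398, 14.444, 324.486, 10.371, 1.572, -0.784, -14.981, -14.979, -12.324]
527.3119826728216 (-1, 1, -1, 1, -1, 1, -1) [340.89, 524.637, 3.824, 444.398, 14.444, 324.486, 10.371, 1.572, -0.784, -14.977, -14.983, -12.324]
[[-6.  2. -0.]
 [-4.  4.  8.]
 [-9.  0.  6.]
 [-5. -1.  6.]
 [-9.  3. -2.]
 [ 1.  0. -5.]
 [ 7. -2. -3.]
 [ 0. -1. -1.]
 [ 7.  4. -3.]
 [19.  3. -5.]]
[0.001 0.008 0.004 0.005 0.005 0.009 0.008 0.008 0.006 0.001]
0.03182779409724871
[ -0. -25. -18.] 0.12 0.03 [ 0.14  0.64 -1.04  1.64  0.62  1.29  1.91] [536. 249. 252.] [-0.02 -0.1  -1.  ]
[ -0. -26. -18.] 0.12 0.03 [ 0.09  0.67 -0.98  1.63  0.68  1.37  1.9 ] [535. 224. 235.] [-0.04 -0.22 -0.98]
[ -0. -26. -18.] 0.12 0.03 [ 0.04  0.71 -0.93  1.63  0.74  1.45  1.9 ] [535. 198. 218.] [-0.05 -0.33 -0.94]
[ -0. -26. -17.] 0.12 0.03 [-0.01  0.74 -0.88  1.64  0.8   1.51  1.89] [535. 173. 202.] [-0.05 -0.45 -0.89]
[ -0. -26. -17.] 0.12 0.03 [-0.06  0.78 -0.83  1.65  0.86  1.57  1.88] [535. 147. 186.] [-0.05 -0.55 -0.83]
[ -0. -26. -17.] 0.12 0.02 [-0.1   0.83 -0.77  1.67  0.93  1.62  1.87] [535. 122. 170.] [-0.04 -0.65 -0.76]
[ -0. -26. -16.] 0.12 0.02 [-0.14  0.88 -0.71  1.69  0.99  1.66  1.85] [534.  96. 155.] [-0.03 -0.74 -0.67]
[ -0. -26. -16.] 0.12 0.02 [-0.18  0.93 -0.65  1.7   1.05  1.71  1.82] [534.  71. 140.] [-0.01 -0.82 -0.57]
[ -0. -26. -16.] 0.12 0.02 [-0.21  0.99 -0.59  1.72  1.11  1.75  1.79] [534.  46. 125.] [ 0.01 -0.89 -0.47]
[ -0. -26. -16.] 0.12 0.02 [-0.24  1.06 -0.53  1.73  1.17  1.79  1.75] [534.  20. 110.] [ 0.04 -0.94 -0.35]
real	1m25.087s
user	1m23.619s
sys	0m0.240s
```

Emit:
servo_tool --series '[{"travel":[0.002,-0.026,-0.018],"angular":[-0.117,0.027,0.025],"jaw":0},{"travel":[0.002,-0.026,-0.018],"angular":[-0.117,0.024,0.025],"jaw":0},{"travel":[0.002,-0.026,-0.018],"angular":[-0.118,0.021,0.025],"jaw":0},{"travel":[0.002,-0.026,-0.018],"angular":[-0.119,0.018,0.025],"jaw":0},{"travel":[0.002,-0.026,-0.016],"angular":[-0.119,0.015,0.025],"jaw":0},{"travel":[0.002,-0.026,-0.016],"angular":[-0.119,0.013,0.025],"jaw":0}]'

```text
t: 11.5
eef_pos: [527.7, 131.4, 181.2]
tcp_rot: [0.307, -0.634, 0.65, 0.285]
contact_force: [-0.2, 0.2, -2.0]
gripper_width: 50.3
```

```bash
python3 st.py
```

```text
t 11.5 p [527.7 131.4 181.2] x [-0.007 -0.649 -0.761] y [-0.999  0.033 -0.019] F [-0.2  0.2 -2. ] w 50.3 q [-0.14  0.81 -0.77  1.65  0.93  1.62  1.88]
```

Emit:
servo_tool --series '[{"travel":[0.002,-0.028,-0.014],"angular":[-0.12,0.004,0],"jaw":0},{"travel":[0.002,-0.028,-0.014],"angular":[-0.12,0.004,0],"jaw":0},{"travel":[0.002,-0.026,-0.014],"angular":[-0.12,0.004,0],"jaw":0},{"travel":[0,-0.026,-0.014],"angular":[-0.08,0.003,0],"jaw":0},{"travel":[0,-0.01,0],"angular":[0,0,0],"jaw":0},{"travel":[0,0,0],"angular":[0,0,0],"jaw":0}]'

```text
t: 12.25
eef_pos: [537.0, 31.3, 132.5]
tcp_rot: [-0.164, 0.7, -0.682, -0.134]
contact_force: [0.6, -1.0, -0.7]
gripper_width: 50.1
```

```bash
python3 st.py; python3 -c "
from h import *
import pickle
a=save('side','s7.png',(100,60,360,260),3);b=save('scene','c7.png',(170,90,360,250),4)
pickle.dump((b,a),open('c7.pkl','wb'))"
```

```text
t 12.25 p [537.   31.3 132.5] x [ 0.033 -0.911 -0.411] y [-0.999 -0.015 -0.047] F [ 0.6 -1.  -0.7] w 50.1 q [-0.25  1.   -0.54  1.69  1.13  1.78  1.77]
```

View pics/s7.png

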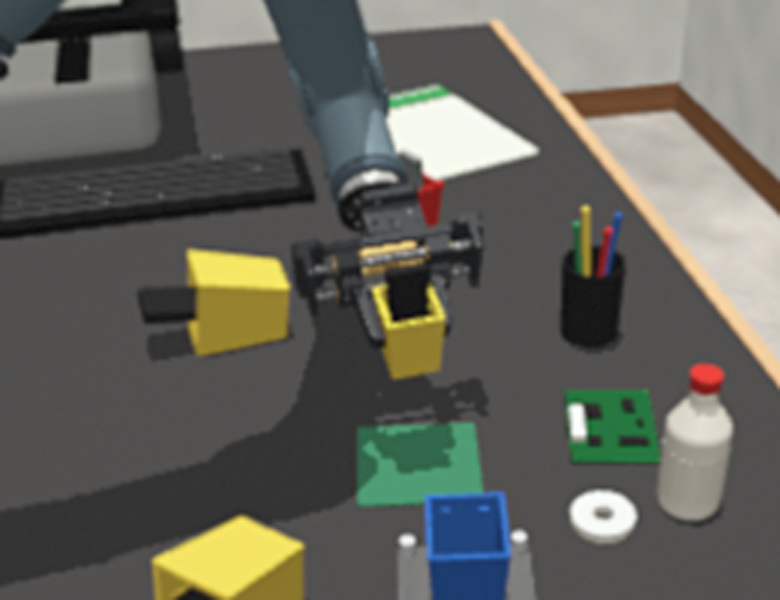

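View pics/c7.png

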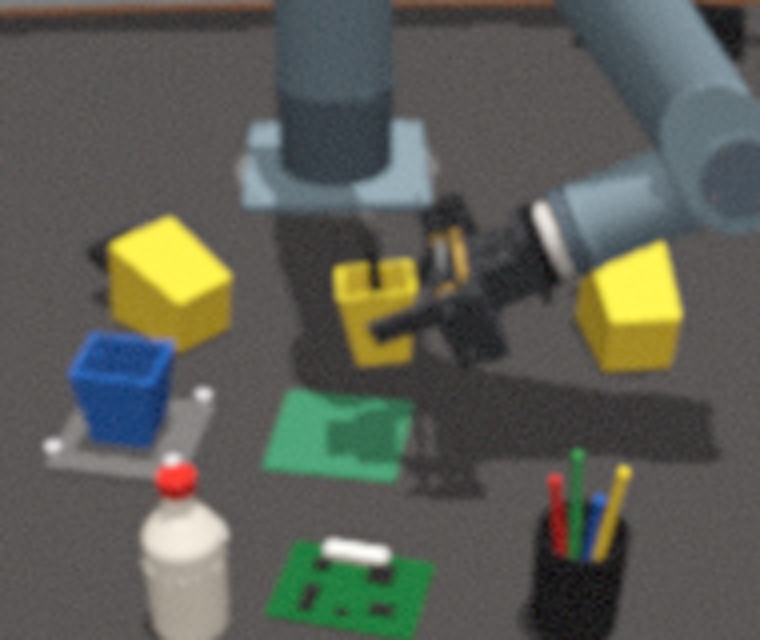

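Run:
```python
from sim import *
q=np.array([-0.25,1.0,-0.54,1.69,1.13,1.78,1.77])
for r in [((0,-.015,-.03),(-.035,.025,0)),((0,-.015,-.03),(-.035,.025,0)),((0,0,-.035),(0,0,0))]:
    q=run(q,[r]);print(q.round(2))
```

```text
[-0.25  1.06 -0.51  1.68  1.16  1.77  1.76]
[-0.25  1.12 -0.48  1.67  1.18  1.77  1.76]
[-0.26  1.19 -0.47  1.64  1.2   1.75  1.73]
```

Emit:
servo_tool --series '[{"travel":[-0.001,-0.016,-0.02],"angular":[-0.04,0.025,0],"jaw":0},{"travel":[-0.001,-0.016,-0.02],"angular":[-0.033,0.025,0],"jaw":0},{"travel":[0,0,-0.015],"angular":[0,0,0],"jaw":0},{"travel":[0,0,0],"angular":[0,0,0],"jaw":0},{"travel":[0,0,0],"angular":[0,0,0],"jaw":0}]'

```text
t: 12.98
eef_pos: [538.1, 5.1, 80.3]
tcp_rot: [-0.129, 0.702, -0.688, -0.127]
contact_force: [0.0, 0.8, -2.3]
gripper_width: 50.3
```

```bash
python3 st.py; python3 -c "
from h import *
import pickle
a=save('side','s8.png',(200,140,290,220),8);b=save('scene','c8.png',(220,130,310,210),8)
pickle.dump((b,a),open('c8.pkl','wb'))"
```

```text
t 12.975 p [538.1   5.1  80.3] x [ 0.02  -0.934 -0.356] y [-1.    -0.019 -0.006] F [ 0.   0.8 -2.3] w 50.3 q [-0.26  1.11 -0.49  1.67  1.18  1.77  1.76]
```

View pics/s8.png

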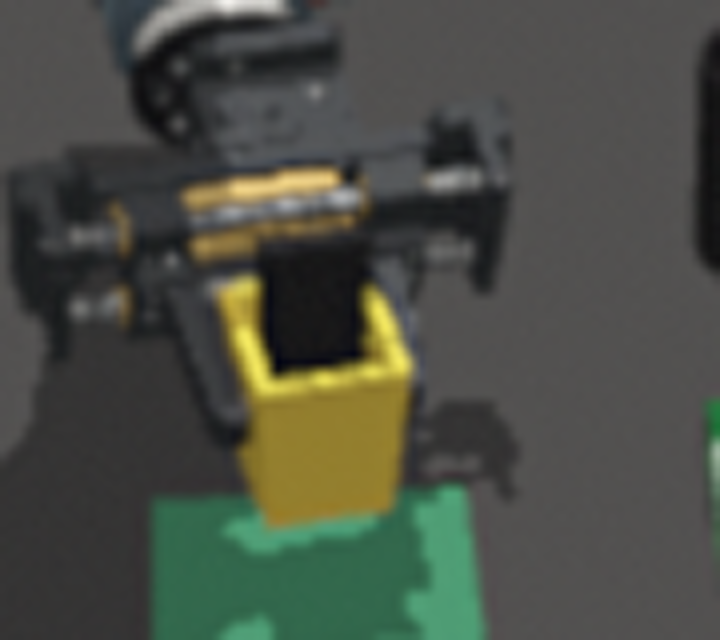

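View pics/c8.png

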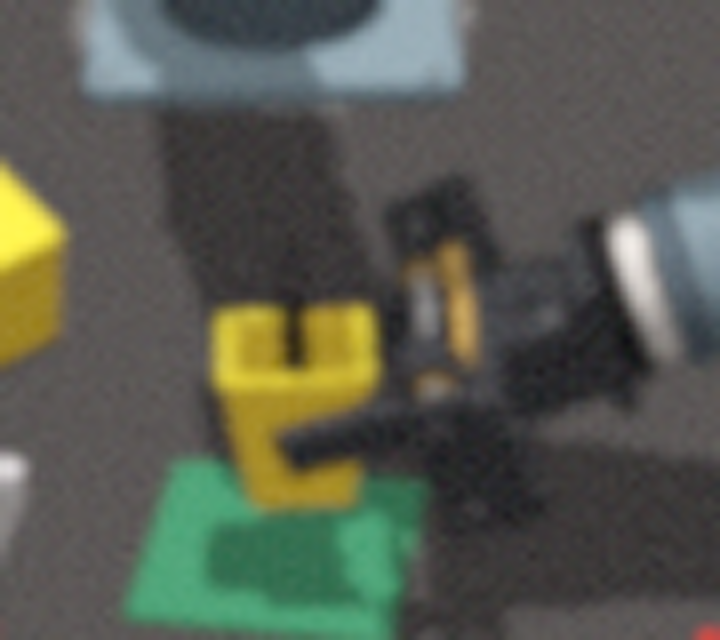

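Emit:
servo_tool --series '[{"travel":[-0.002,-0.006,-0.015],"angular":[-0.012,0,0],"jaw":0},{"travel":[0,0,-0.015],"angular":[0,0,0],"jaw":0},{"travel":[0,0,-0.005],"angular":[0,0,0],"jaw":0},{"travel":[0,0,0],"angular":[0,0,0],"jaw":0}]'

```text
t: 13.58
eef_pos: [535.9, -1.3, 42.8]
tcp_rot: [-0.125, 0.703, -0.689, -0.123]
contact_force: [0.3, 0.1, -1.7]
gripper_width: 50.2
```

```bash
python3 st.py
```

```text
t 13.575 p [535.9  -1.3  42.8] x [ 0.02  -0.939 -0.344] y [-1.    -0.019 -0.006] F [ 0.3  0.1 -1.7] w 50.2 q [-0.26  1.17 -0.47  1.65  1.2   1.75  1.72]
```

Step down in small increments until contact shows.

Emit:
servo_tool --series '[{"travel":[0,0,-0.004],"angular":[0,0,0],"jaw":0},{"travel":[0,0,-0.002],"angular":[0,0,0],"jaw":0},{"travel":[0,0,0],"angular":[0,0,0],"jaw":0},{"travel":[0,0,0],"angular":[0,0,0],"jaw":0}]'

```text
t: 14.08
eef_pos: [536.1, -1.1, 37.4]
tcp_rot: [-0.125, 0.703, -0.689, -0.122]
contact_force: [-0.5, 0.1, -2.4]
gripper_width: 50.7
```

```bash
python3 st.py
```

```text
t 14.075 p [536.1  -1.1  37.4] x [ 0.02  -0.939 -0.344] y [-1.    -0.019 -0.007] F [-0.5  0.1 -2.4] w 50.7 q [-0.26  1.18 -0.47  1.64  1.2   1.75  1.72]
```

Emit:
servo_tool --series '[{"travel":[0,0,-0.002],"angular":[0,0,0],"jaw":0},{"travel":[0,0,-0.001],"angular":[0,0,0],"jaw":0},{"travel":[0,0,0],"angular":[0,0,0],"jaw":0}]'

```text
t: 14.45
eef_pos: [536.2, -0.9, 37.2]
tcp_rot: [-0.124, 0.703, -0.69, -0.12]
contact_force: [0.9, 0.3, -0.7]
gripper_width: 50.2
```

```bash
python3 st.py; python3 -c "
from h import *
save('side','s9.png',(200,150,290,230),8);save('scene','c9.png',(220,140,310,220),8)"
```

```text
t 14.45 p [536.2  -0.9  37.2] x [ 0.02  -0.94  -0.339] y [-1.    -0.019 -0.009] F [ 0.9  0.3 -0.7] w 50.2 q [-0.27  1.19 -0.46  1.64  1.2   1.75  1.72]
```

View pics/s9.png

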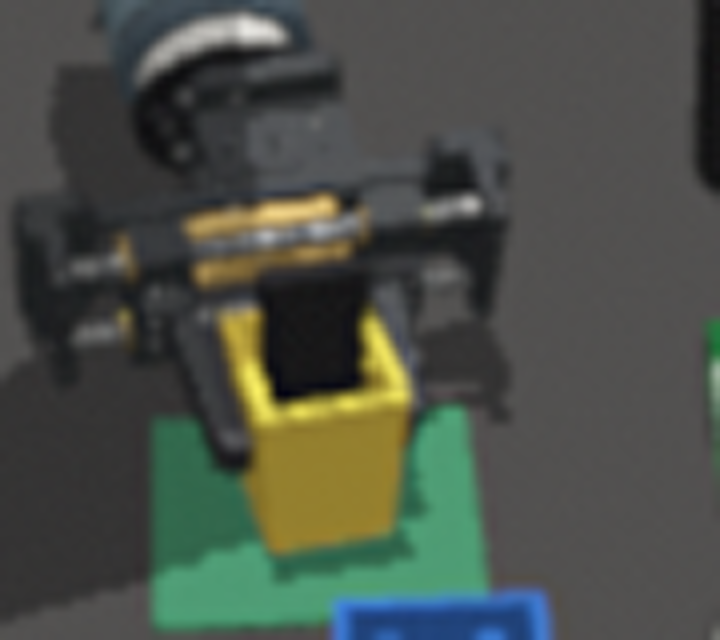

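View pics/c9.png

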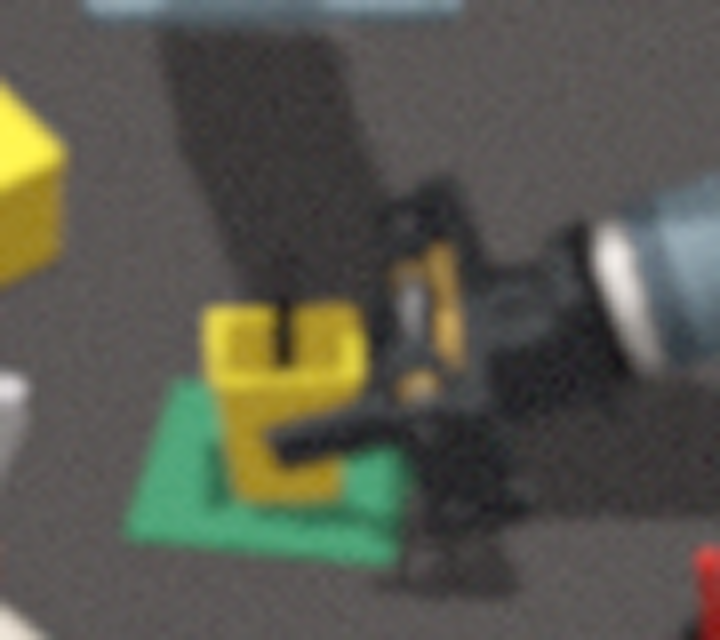

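Emit:
servo_tool --series '[{"travel":[0,0,-0.002],"angular":[0,0,0],"jaw":0},{"travel":[0,0,0],"angular":[0,0,0],"jaw":0.65},{"travel":[0,0,0],"angular":[0,0,0],"jaw":0.9},{"travel":[0,0,0],"angular":[0,0,0],"jaw":1},{"travel":[0,0,0],"angular":[0,0,0],"jaw":1},{"travel":[0,0,0],"angular":[0,0,0],"jaw":1}]'

```text
t: 15.3
eef_pos: [536.5, -1.0, 36.0]
tcp_rot: [-0.123, 0.704, -0.69, -0.119]
contact_force: [0.3, -1.1, 0.1]
gripper_width: 88.1
```

```bash
python3 st.py; python3 -c "
from h import *
save('side','s10.png',(200,150,290,230),8);save('scene','c10.png',(220,140,310,220),8)"
```

```text
t 15.3 p [536.5  -1.   36. ] x [ 0.021 -0.941 -0.337] y [-1.    -0.018 -0.01 ] F [ 0.3 -1.1  0.1] w 88.1 q [-0.27  1.19 -0.46  1.64  1.21  1.75  1.72]
```

View pics/s10.png

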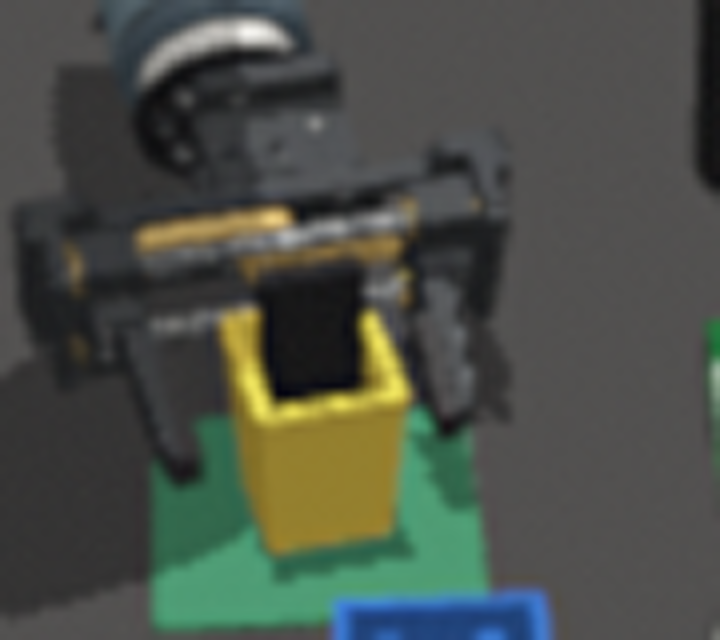

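```bash
cat > s1.py <<'E'
from sim import *
q=np.array([-0.27,1.19,-0.46,1.64,1.21,1.75,1.72])
R=[((0,.03,.011),(0,0,0))]*3+[((0,.0,.05),(0.1,0,0))]*2+[((0,-.01,.05),(.18,0,0))]+[((0,-.02,.01),(.18,0,0))]*4+[((0,-.02,0),(.1,0,0))]+[((0,0,0),(0,0,-.18))]*8
for r in R:
    q=run(q,[r],4);F,L=frames(q,s,p);print(q.round(2),F[:3,3].round(0),F[:3,0].round(2),F[:3,1].round(2),'wr',L[2][:3,3].round(0))
E
python3 s1.py
```

```text
[-0.3   1.18 -0.48  1.61  1.18  1.79  1.73] [550.  45.  49.] [ 0.03 -0.94 -0.34] [-1.   -0.02 -0.01] wr [531. 355. 147.]
[-0.34  1.18 -0.5   1.57  1.15  1.82  1.75] [549.  75.  60.] [ 0.03 -0.94 -0.34] [-1.   -0.02 -0.01] wr [530. 385. 158.]
[-0.37  1.18 -0.51  1.52  1.13  1.86  1.76] [549. 105.  71.] [ 0.03 -0.94 -0.34] [-1.   -0.02 -0.01] wr [530. 415. 168.]
[-0.32  1.05 -0.57  1.59  1.1   1.83  1.8 ] [549. 105. 121.] [ 0.03 -0.9  -0.43] [-1.   -0.03 -0.01] wr [530. 403. 248.]
[-0.27  0.93 -0.63  1.63  1.06  1.79  1.86] [548. 105. 171.] [ 0.03 -0.86 -0.51] [-1.   -0.03 -0.02] wr [529. 390. 327.]
[-0.15  0.77 -0.71  1.69  0.99  1.7   1.95] [547.  95. 222.] [ 0.04 -0.75 -0.66] [-1.   -0.03 -0.02] wr [528. 349. 424.]
[-0.    0.67 -0.78  1.74  0.93  1.54  2.03] [547.  76. 233.] [ 0.04 -0.62 -0.78] [-1.   -0.02 -0.03] wr [528. 290. 476.]
[ 0.16  0.58 -0.85  1.79  0.85  1.39  2.14] [547.  57. 243.] [ 0.05 -0.48 -0.88] [-1.   -0.02 -0.04] wr [528. 225. 521.]
[ 0.35  0.5  -0.92  1.81  0.74  1.25  2.28] [548.  37. 255.] [ 0.05 -0.31 -0.95] [-1.   -0.01 -0.05] wr [529. 155. 557.]
[ 0.55  0.4
[... 498 characters left out ...]
 0.47  1.09  2.09] [549.  -2. 267.] [ 0.03 -0.07 -1.  ] [-0.85  0.52 -0.06] wr [542.  36. 589.]
[ 0.53  0.43 -0.85  1.79  0.45  1.1   1.93] [549.  -2. 267.] [ 0.02 -0.08 -1.  ] [-0.75  0.66 -0.07] wr [546.  38. 589.]
[ 0.49  0.43 -0.81  1.78  0.43  1.11  1.77] [549.  -2. 267.] [ 0.01 -0.08 -1.  ] [-0.62  0.78 -0.07] wr [551.  39. 589.]
[ 0.46  0.43 -0.77  1.76  0.41  1.12  1.6 ] [549.  -2. 267.] [-0.01 -0.08 -1.  ] [-0.47  0.88 -0.07] wr [556.  39. 589.]
[ 0.43  0.43 -0.73  1.75  0.39  1.13  1.45] [549.  -2. 267.] [-0.02 -0.08 -1.  ] [-0.3   0.95 -0.07] wr [560.  38. 589.]
[ 0.41  0.43 -0.69  1.74  0.36  1.14  1.29] [549.  -2. 267.] [-0.03 -0.07 -1.  ] [-0.13  0.99 -0.07] wr [565.  36. 589.]
```

Emit:
servo_tool --series '[{"travel":[0,0.025,0.009],"angular":[0,0,0],"jaw":1},{"travel":[0,0.03,0.011],"angular":[0,0,0],"jaw":1},{"travel":[0,0.03,0.011],"angular":[0,0,0],"jaw":1},{"travel":[0,0,0.05],"angular":[0.1,0,0],"jaw":1},{"travel":[0,0,0.05],"angular":[0.15,0,0],"jaw":1},{"travel":[0,0,0.05],"angular":[0.18,0,0],"jaw":1},{"travel":[0,0,0.03],"angular":[0.18,0,0],"jaw":1},{"travel":[0,0,0],"angular":[0.18,0,0],"jaw":1},{"travel":[0,0,0],"angular":[0.15,0,-0.1],"jaw":1}]'

```text
t: 16.52
eef_pos: [532.8, 108.5, 256.9]
tcp_rot: [0.455, -0.545, 0.572, 0.41]
contact_force: [-0.1, -0.6, -1.0]
gripper_width: 87.9
```

```bash
python3 st.py; python3 -c "
from h import *
save('side','s11.png',(200,150,290,230),8);save('scene','c11.png',(220,140,310,220),8)"
```

```text
t 16.525 p [532.8 108.5 256.9] x [ 0.009 -0.251 -0.968] y [-0.997  0.07  -0.027] F [-0.1 -0.6 -1. ] w 87.9 q [ 0.26  0.55 -0.94  1.73  0.67  1.31  2.17]
```

View pics/s11.png

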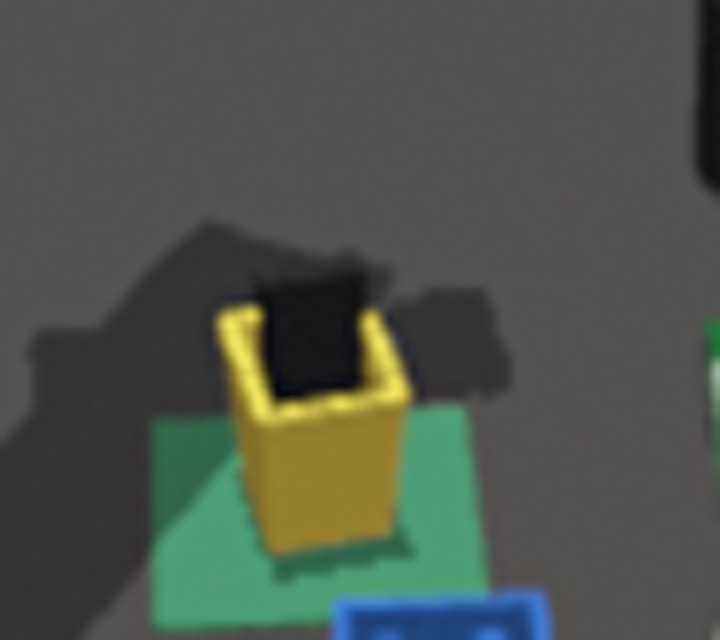

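View pics/c11.png

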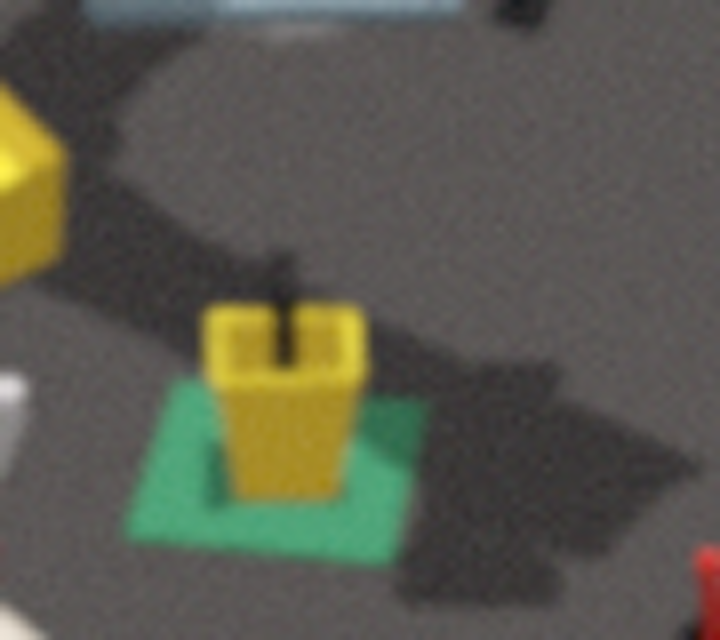

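Emit:
servo_tool --series '[{"travel":[0,0,0],"angular":[0.15,0,-0.1],"jaw":1},{"travel":[0,0,0],"angular":[0.1,0,-0.15],"jaw":1},{"travel":[0,-0.01,0],"angular":[0,0,-0.185],"jaw":1},{"travel":[0,-0.01,0],"angular":[0,0,-0.185],"jaw":1},{"travel":[0,-0.01,0],"angular":[0,0,-0.185],"jaw":1},{"travel":[0,-0.02,0],"angular":[0,0,-0.185],"jaw":1},{"travel":[0,-0.02,0],"angular":[0,0,-0.185],"jaw":1},{"travel":[0,-0.02,0],"angular":[0,0,-0.185],"jaw":1},{"travel":[0,-0.02,0],"angular":[0,0,-0.185],"jaw":1}]'

```text
t: 17.75
eef_pos: [524.7, 14.1, 253.9]
tcp_rot: [0.696, 0.021, 0.718, -0.007]
contact_force: [0.4, 0.5, 0.3]
gripper_width: 87.8
```

```bash
python3 st.py; python3 -c "
from h import *
import pickle
w=save('wrist','w12.png');pickle.dump(w,open('w12.pkl','wb'));print(w['pose'].round(2))"; python3 st.py
```

```text
t 17.75 p [524.7  14.1 253.9] x [-0.031  0.02  -0.999] y [0.04  0.999 0.019] F [0.4 0.5 0.3] w 87.8 q [ 0.45  0.41 -0.7   1.8   0.27  1.07  1.19]
[[ 4.0000e-02 -9.7000e-01 -2.5000e-01  4.5645e+02]
 [ 1.0000e+00  4.0000e-02 -1.0000e-02  1.5360e+01]
 [ 2.0000e-02 -2.5000e-01  9.7000e-01  4.0322e+02]
 [ 0.0000e+00  0.0000e+00  0.0000e+00  1.0000e+00]]
t 17.8 p [524.7  11.1 253.7] x [-0.031  0.019 -0.999] y [0.05  0.999 0.017] F [-0.1 -2.4 -0. ] w 88.1 q [ 0.45  0.41 -0.7   1.8   0.27  1.07  1.18]
```

View pics/w12.png

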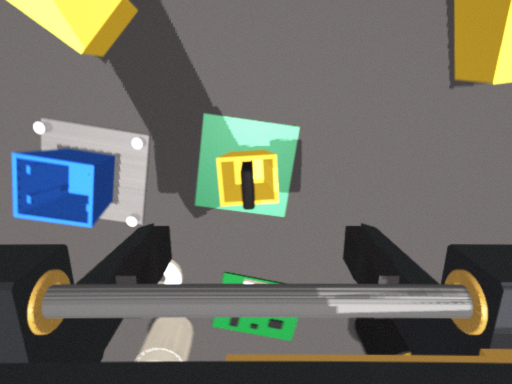

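Run:
```python
import cv2,pickle
w=pickle.load(open('w12.pkl','rb'));p=w["pixels"][:,:,::-1]
a=cv2.resize(p[110:250,0:160],None,fx=5,fy=4.285,interpolation=3);a=cv2.resize(p[120:240,0:160],None,fx=5,fy=5,interpolation=3)
cv2.imwrite('pics/z1.png',a);cv2.imwrite('pics/z2.png',cv2.resize(p[135:220,195:305],None,fx=7,fy=7,interpolation=3))
```

```text
(no output)
```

View pics/z1.png

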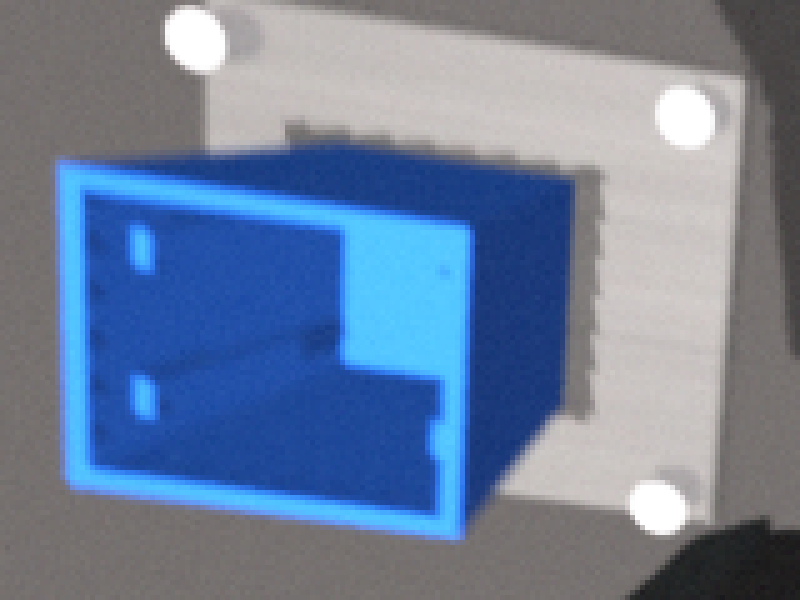

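View pics/z2.png

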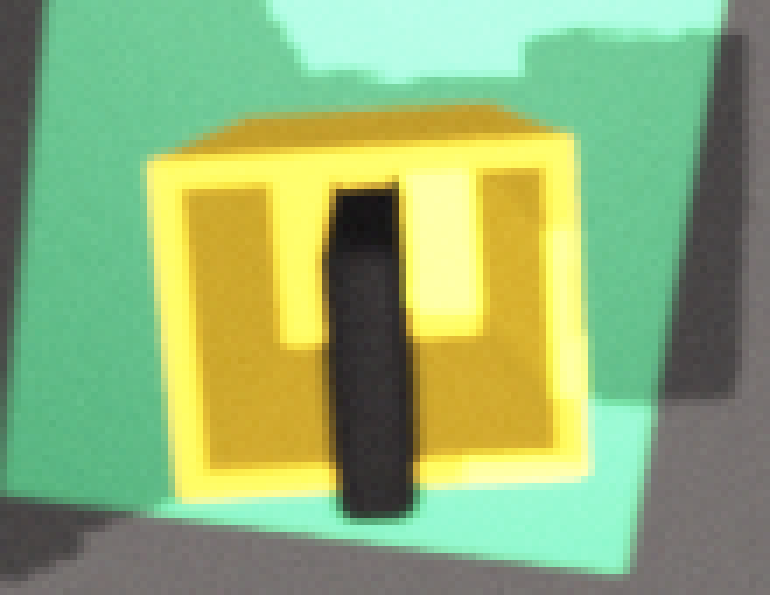

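```bash
cat > m.py <<'E'
from h import *
import pickle
w=pickle.load(open('w12.pkl','rb'))
def quad(L,z,im=w):
    P=np.array([atz(im,u,z) for u in L]);c=P.mean(0)
    e=(P[1]-P[0]+P[2]-P[3])/2; f=(P[3]-P[0]+P[2]-P[1])/2
    print(c.round(1),'e',np.linalg.norm(e).round(1),np.degrees(np.arctan2(e[1],e[0])).round(1),'f',np.linalg.norm(f).round(1),np.degrees(np.arctan2(f[1],f[0])).round(1))
quad([(11.4,152),(94.4,164.4),(92.4,228),(13.6,217.6)],90)
quad([(216,157.6),(277.4,154.3),(279.6,203.3),(220.3,206.4)],72)
print('handle top',atz(w,(195+375/7,135+ (250+518)/14),112))
E
python3 m.py
```

```text
[ 533.6 -188.    90. ] e 78.6 78.7 f 68.4 -11.3
[535.7   8.8  72. ] e 65.2 90.6 f 54.3 1.0
handle top [534.98135017   9.34346369 112.        ]
```

Emit:
servo_tool --series '[{"travel":[0.008,-0.001,-0.03],"angular":[-0.019,-0.031,0.06],"jaw":1},{"travel":[0.003,0,-0.04],"angular":[0,0,0],"jaw":1},{"travel":[0,0,-0.03],"angular":[0,0,0],"jaw":1},{"travel":[0,0,-0.01],"angular":[0,0,0],"jaw":1},{"travel":[0,0,0],"angular":[0,0,0],"jaw":1}]'

```text
t: 18.42
eef_pos: [534.1, 21.2, 140.4]
tcp_rot: [0.704, -0.02, 0.709, 0.015]
contact_force: [-0.1, 0.4, 0.3]
gripper_width: 88.1
```

```bash
python3 st.py; python3 -c "
from h import *
import pickle
w=save('wrist','w13.png');pickle.dump(w,open('w13.pkl','wb'))"; python3 st.py
```

```text
t 18.425 p [534.1  21.2 140.4] x [-0.007 -0.007 -1.   ] y [-0.049  0.999 -0.007] F [-0.1  0.4  0.3] w 88.1 q [ 0.36  0.56 -0.63  1.89  0.44  0.84  1.11]
t 18.475 p [534.4  21.2 140.9] x [-0.006 -0.007 -1.   ] y [-0.048  0.999 -0.007] F [-0.1  0.  -0.9] w 87.9 q [ 0.36  0.56 -0.63  1.89  0.44  0.84  1.11]
```

View pics/w13.png

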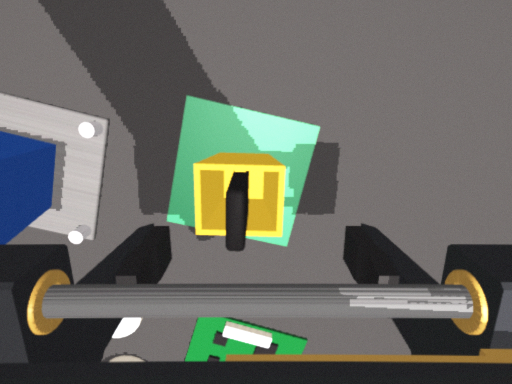

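```bash
cat >> m.py <<'E'
v=pickle.load(open('w13.pkl','rb'));print()
quad([(194,164.5),(284.5,163.5),(284,236),(196,237)],72,v)
E
python3 m.py
```

```text
[ 533.6 -188.    90. ] e 78.6 78.7 f 68.4 -11.3
[535.7   8.8  72. ] e 65.2 90.6 f 54.3 1.0
handle top [534.98135017   9.34346369 112.        ]

[535.8   9.3  72. ] e 64.4 93.6 f 55.1 2.5
```

Emit:
servo_tool --series '[{"travel":[0.002,-0.011,-0.01],"angular":[0,0,-0.015],"jaw":1},{"travel":[0,-0.001,-0.02],"angular":[0,0,0],"jaw":1},{"travel":[0,0,-0.02],"angular":[0,0,0],"jaw":1},{"travel":[0,0,-0.005],"angular":[0,0,0],"jaw":1},{"travel":[0,0,0],"angular":[0,0,0],"jaw":1}]'

```text
t: 19.1
eef_pos: [537.9, 7.1, 84.2]
tcp_rot: [0.706, -0.014, 0.708, 0.008]
contact_force: [-0.1, 0.3, 0.9]
gripper_width: 88.1
```

```bash
python3 st.py
```

```text
t 19.1 p [537.9   7.1  84.2] x [-0.003 -0.008 -1.   ] y [-0.031  0.999 -0.008] F [-0.1  0.3  0.9] w 88.1 q [ 0.33  0.65 -0.57  1.91  0.52  0.74  1.06]
```

Good position. Centre in y a little and close gently.

Emit:
servo_tool --series '[{"travel":[-0.002,0.002,-0.003],"angular":[0,0,0],"jaw":1},{"travel":[0,0,0],"angular":[0,0,0],"jaw":0.5},{"travel":[0,0,0],"angular":[0,0,0],"jaw":0.3},{"travel":[0,0,0],"angular":[0,0,0],"jaw":0},{"travel":[0,0,0],"angular":[0,0,0],"jaw":0},{"travel":[0,0,0],"angular":[0,0,0],"jaw":0},{"travel":[0,0,0],"angular":[0,0,0],"jaw":0}]' --newtons 30

```text
t: 19.98
eef_pos: [537.0, 9.3, 82.6]
tcp_rot: [0.707, -0.014, 0.707, 0.008]
contact_force: [-0.7, 0.4, 1.0]
gripper_width: 30.2
```

```bash
python3 st.py
```

```text
t 19.975 p [537.    9.3  82.6] x [ 0.    -0.008 -1.   ] y [-0.031  0.999 -0.008] F [-0.7  0.4  1. ] w 30.2 q [ 0.33  0.65 -0.57  1.92  0.52  0.73  1.05]
```

Emit:
servo_tool --series '[{"travel":[0,0,0],"angular":[0,0,0],"jaw":0},{"travel":[0,0,0],"angular":[0,0,0],"jaw":0},{"travel":[0,0,0],"angular":[0,0,0],"jaw":0},{"travel":[0,0,0],"angular":[0,0,0],"jaw":0}]'

```text
t: 20.48
eef_pos: [536.9, 9.2, 82.5]
tcp_rot: [0.707, -0.014, 0.707, 0.008]
contact_force: [-0.8, -0.3, -0.2]
gripper_width: 11.6
```

```bash
python3 st.py
```

```text
t 20.475 p [536.9   9.2  82.5] x [-0.    -0.009 -1.   ] y [-0.031  0.999 -0.009] F [-0.8 -0.3 -0.2] w 11.6 q [ 0.33  0.65 -0.57  1.92  0.52  0.73  1.05]
```

Emit:
servo_tool --series '[{"travel":[0,0,0.03],"angular":[0,0,0],"jaw":0},{"travel":[0,0,0.05],"angular":[0,0,0],"jaw":0},{"travel":[0,0,0.05],"angular":[0,0,0],"jaw":0},{"travel":[0,-0.04,0.02],"angular":[0,0,-0.1],"jaw":0},{"travel":[0,-0.05,0],"angular":[0,0,-0.12],"jaw":0},{"travel":[0,-0.01,0],"angular":[0,0,0],"jaw":0},{"travel":[0,0,0],"angular":[0,0,0],"jaw":0},{"travel":[0,0,0],"angular":[0,0,0],"jaw":0}]'

```text
t: 21.48
eef_pos: [534.1, -90.7, 235.9]
tcp_rot: [0.702, 0.065, 0.706, -0.069]
contact_force: [1.0, 0.5, -1.9]
gripper_width: 11.9
```

```bash
python3 st.py; python3 -c "
from h import *
import pickle
w=save('wrist','w14.png');pickle.dump(w,open('w14.pkl','wb'))
cv2.imwrite('pics/z3.png',cv2.resize(w['pixels'][100:260,60:270,::-1],None,fx=3.7,fy=3.7,interpolation=3))"; python3 st.py
```

```text
t 21.475 p [534.1 -90.7 235.9] x [-0.005 -0.005 -1.   ] y [ 0.188  0.982 -0.006] F [ 1.   0.5 -1.9] w 11.9 q [ 0.57  0.43 -0.63  1.8   0.3   1.01  1.21]
t 21.525 p [534.1 -90.5 235.9] x [-0.005 -0.005 -1.   ] y [ 0.188  0.982 -0.006] F [-0.5 -0.4 -1.5] w 11.5 q [ 0.57  0.43 -0.63  1.8   0.3   1.01  1.21]
```

View pics/w14.png

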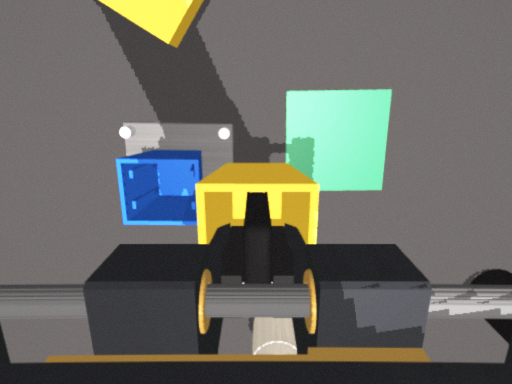

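View pics/z3.png

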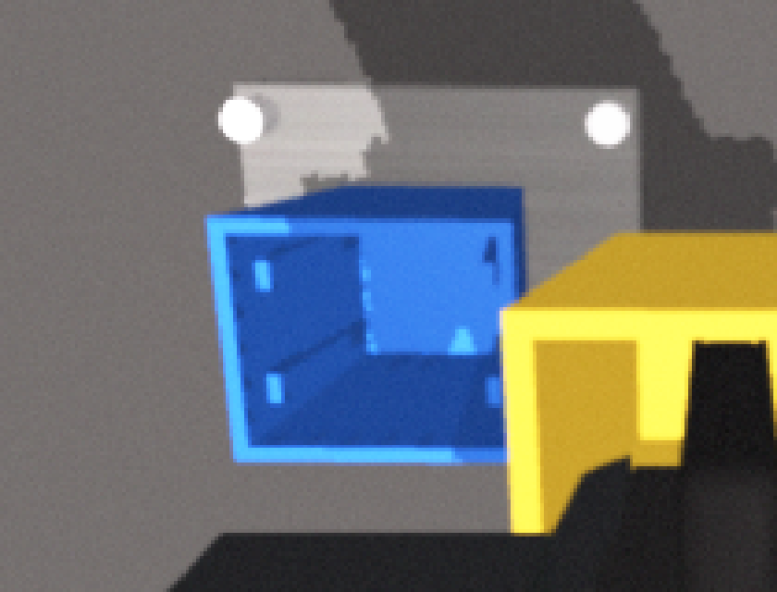

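```bash
cat > m2.py <<'E'
from h import *
import pickle
w=pickle.load(open('w14.pkl','rb'))
f=lambda u:atz(w,(60+u[0]/3.7,100+u[1]/3.7),90)
A,B,C=f((207,216)),f((524,217)),f((235,462))
print(A.round(1),B.round(1),C.round(1),'len',np.linalg.norm(B-A),np.linalg.norm(C-A),'yaw',np.degrees(np.arctan2(*(B-A)[[1,0]])),np.degrees(np.arctan2(*(C-A)[[1,0]])),'c',(B+C)/2)
# held tub rim left edge
R=lambda u,z:atz(w,(60+u[0]/3.7,100+u[1]/3.7),z)
print(atz(w,(60+502/3.7,100+312/3.7),225.5), atz(w,(317,184),225.5))
E
python3 m2.py
```

```text
[ 494.1 -218.6   90. ] [ 509.4 -139.3   90. ] [ 560.5 -232.1   90. ] len 80.77065893168646 67.67038348492856 yaw 79.0913381471194 -11.529027571610891 c [ 534.94095563 -185.69588394   90.        ]
[ 500.73959955 -115.84830309  225.5       ] [512.32465169 -53.87963162 225.5       ]
```

Emit:
servo_tool --series '[{"travel":[0.001,-0.03,0],"angular":[0.005,-0.005,0],"jaw":0},{"travel":[0.001,-0.04,0],"angular":[0,0,0],"jaw":0},{"travel":[0,-0.027,-0.01],"angular":[0,0,0],"jaw":0},{"travel":[0,0,-0.02],"angular":[0,0,0],"jaw":0},{"travel":[0,0,0],"angular":[0,0,0],"jaw":0},{"travel":[0,0,0],"angular":[0,0,0],"jaw":0}]'

```text
t: 22.28
eef_pos: [537.7, -181.1, 205.3]
tcp_rot: [0.704, 0.063, 0.704, -0.06]
contact_force: [-0.1, -0.8, -1.3]
gripper_width: 12.1
```

```bash
python3 st.py; python3 -c "
from h import *
import pickle
a=save('side','s15.png',(215,175,305,255),8);b=save('scene','c15.png',(160,120,250,200),8);w=save('wrist','w15.png');pickle.dump((w,a,b),open('w15.pkl','wb'))"; python3 st.py
```

```text
t 22.275 p [ 537.7 -181.1  205.3] x [ 0.     0.004 -1.   ] y [0.172 0.985 0.004] F [-0.1 -0.8 -1.3] w 12.1 q [ 0.69  0.5  -0.59  1.77  0.32  0.97  1.37]
t 22.425 p [ 537.7 -181.5  205.4] x [ 0.001  0.004 -1.   ] y [0.173 0.985 0.004] F [ 0.1  0.6 -1.9] w 11.9 q [ 0.69  0.5  -0.59  1.77  0.32  0.97  1.37]
```

View pics/s15.png

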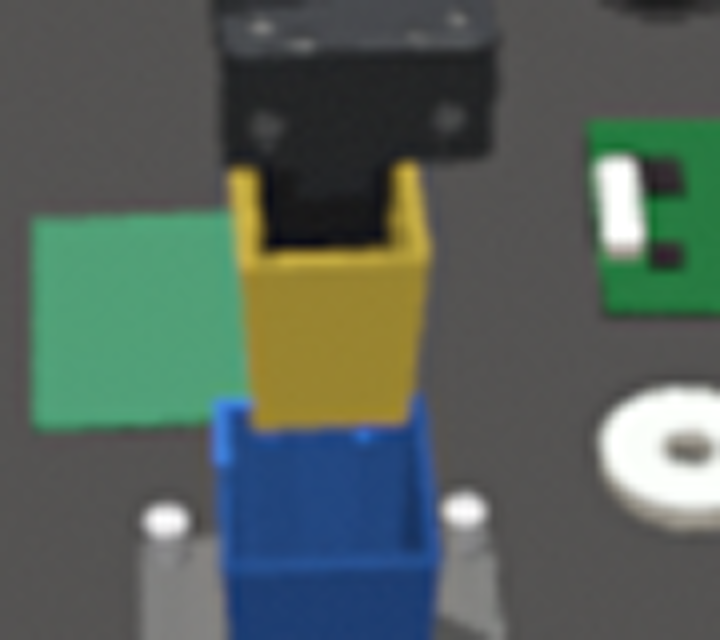

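View pics/c15.png

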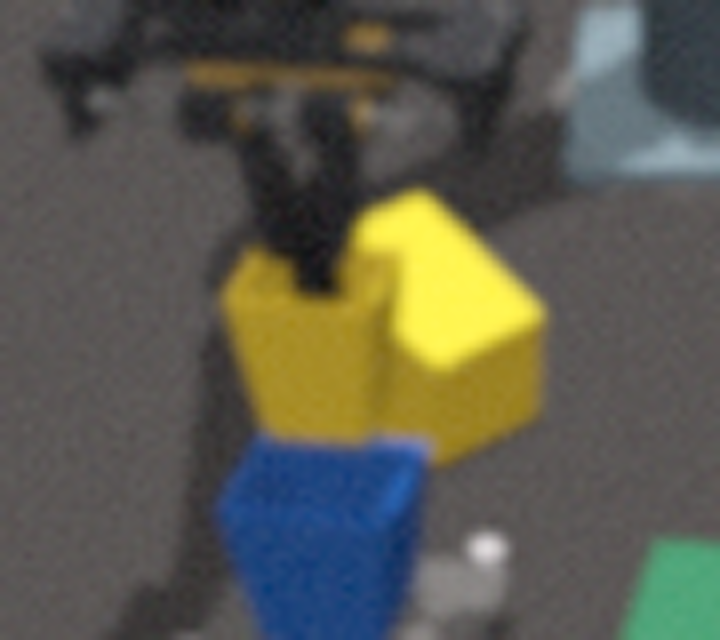

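View pics/w15.png

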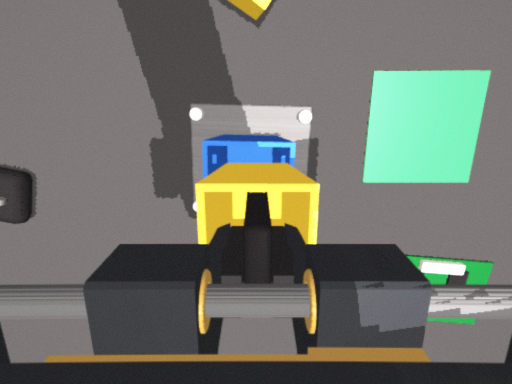

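Run:
```python
from h import *
import pickle
w,a,b=pickle.load(open('w15.pkl','rb'))
cv2.imwrite('pics/z4.png',cv2.resize(w['pixels'][95:245,180:335,::-1],None,fx=4,fy=4,interpolation=3))
# project models into side & wrist, draw
def box(c,yaw,lx,ly,z):
    u=np.array([np.cos(yaw),np.sin(yaw)]);v=np.array([-u[1],u[0]])
    return np.array([[*(np.array(c)+i*lx/2*u+j*ly/2*v),z] for i,j in((1,1),(1,-1),(-1,-1),(-1,1))])
ym=np.radians(79.0);yt=np.radians(79.7)
for name,im,(x0,y0,x1,y1),k in (('side',a,(215,175,305,255),8),('scene',b,(160,120,250,200),8),('wrist',w,(180,95,335,245),5)):
    p=cv2.resize(im['pixels'][y0:y1,x0:x1,::-1],None,fx=k,fy=k,interpolation=3)
    for P,col in((box((534.5,-187),ym,78,67,90),(255,255,255)),(box((536.5,-181.3),yt,44,46,124.8),(0,0,255)),(box((536.5,-181.3),yt,64,53,194.8),(255,0,255))):
        q=(proj(im,P)-[x0,y0]+.5)*k
        cv2.polylines(p,[q.astype(np.int32)],True,col,1)
    cv2.imwrite(f'pics/o_{name}.png',p)
```

```text
(no output)
```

View pics/o_side.png

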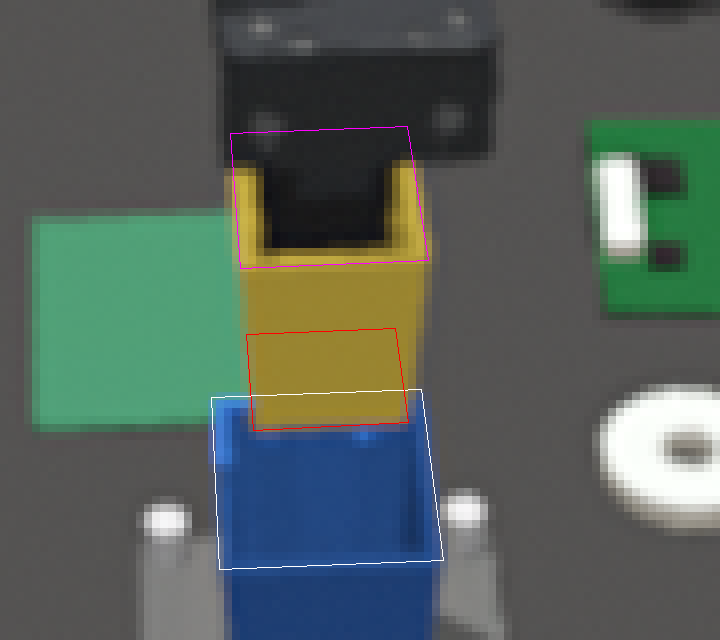

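View pics/o_scene.png

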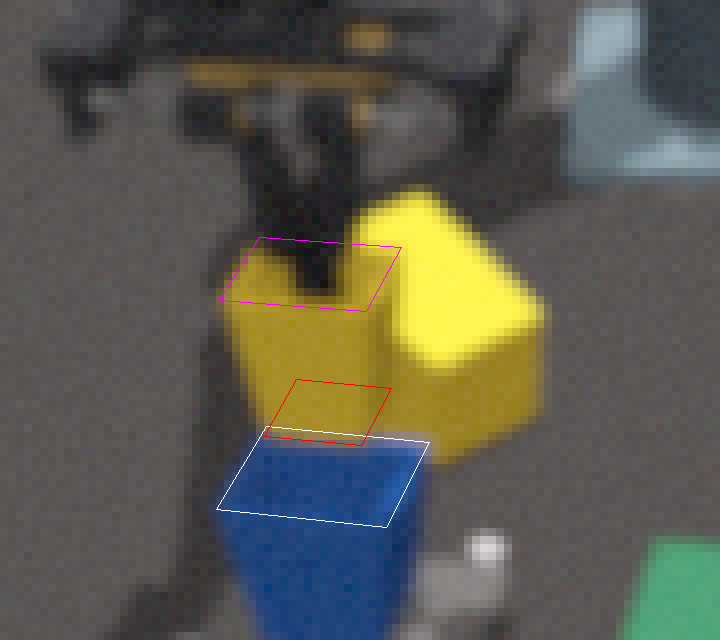

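View pics/o_wrist.png

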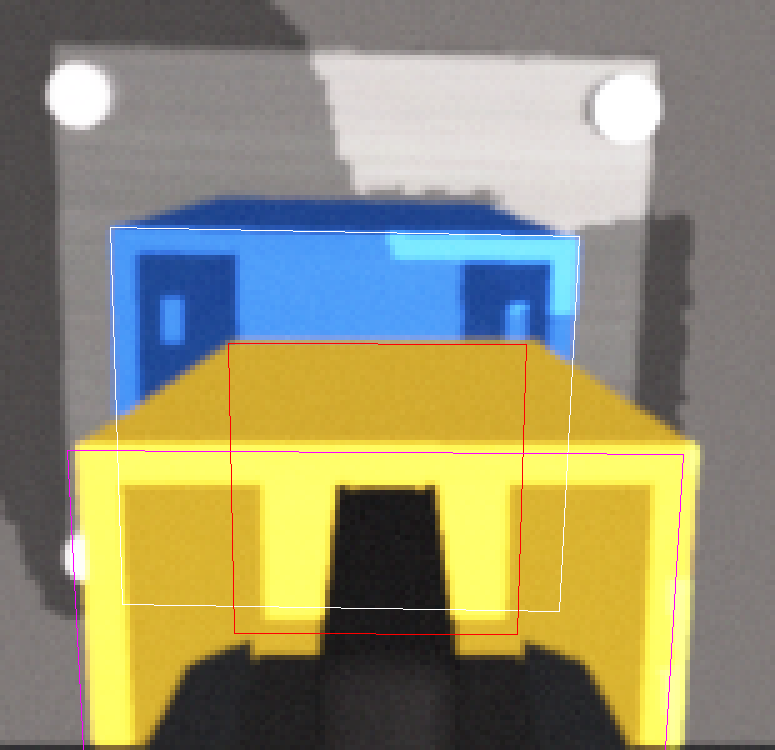

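Emit:
servo_tool --series '[{"travel":[-0.001,-0.007,0],"angular":[0,0,-0.018],"jaw":0},{"travel":[0,0,-0.01],"angular":[0,0,0],"jaw":0},{"travel":[0,0,0],"angular":[0,0,0],"jaw":0},{"travel":[0,0,0],"angular":[0,0,0],"jaw":0}]'

```text
t: 22.92
eef_pos: [536.9, -189.0, 195.4]
tcp_rot: [0.704, 0.069, 0.703, -0.067]
contact_force: [0.5, -0.0, -1.4]
gripper_width: 11.6
```

```bash
python3 st.py
```

```text
t 22.925 p [ 536.9 -189.   195.4] x [ 0.002  0.003 -1.   ] y [0.192 0.981 0.003] F [ 0.5 -0.  -1.4] w 11.6 q [ 0.69  0.52 -0.57  1.77  0.33  0.95  1.36]
```

Emit:
servo_tool --series '[{"travel":[0,0.001,-0.012],"angular":[0,0,0],"jaw":0},{"travel":[0,0,-0.015],"angular":[0,0,0],"jaw":0},{"travel":[0,0,-0.012],"angular":[0,0,0],"jaw":0},{"travel":[0,0,0],"angular":[0,0,0],"jaw":0}]'

```text
t: 23.42
eef_pos: [536.2, -187.5, 152.8]
tcp_rot: [0.704, 0.069, 0.704, -0.067]
contact_force: [0.2, 0.8, -1.2]
gripper_width: 11.6
```

```bash
python3 st.py; python3 -c "
from h import *
import pickle
a=save('side','s16.png',(215,175,305,255),8);w=save('wrist','w16.png',(180,95,335,245),5);pickle.dump((w,a),open('w16.pkl','wb'))"
```

```text
t 23.425 p [ 536.2 -187.5  152.8] x [ 0.     0.004 -1.   ] y [0.191 0.982 0.004] F [ 0.2  0.8 -1.2] w 11.6 q [ 0.67  0.57 -0.55  1.8   0.37  0.87  1.33]
```

View pics/s16.png

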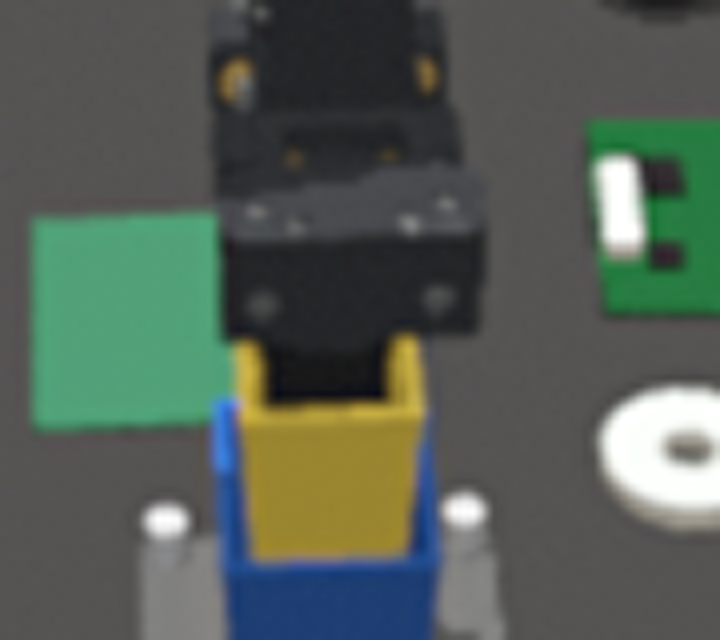

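View pics/w16.png

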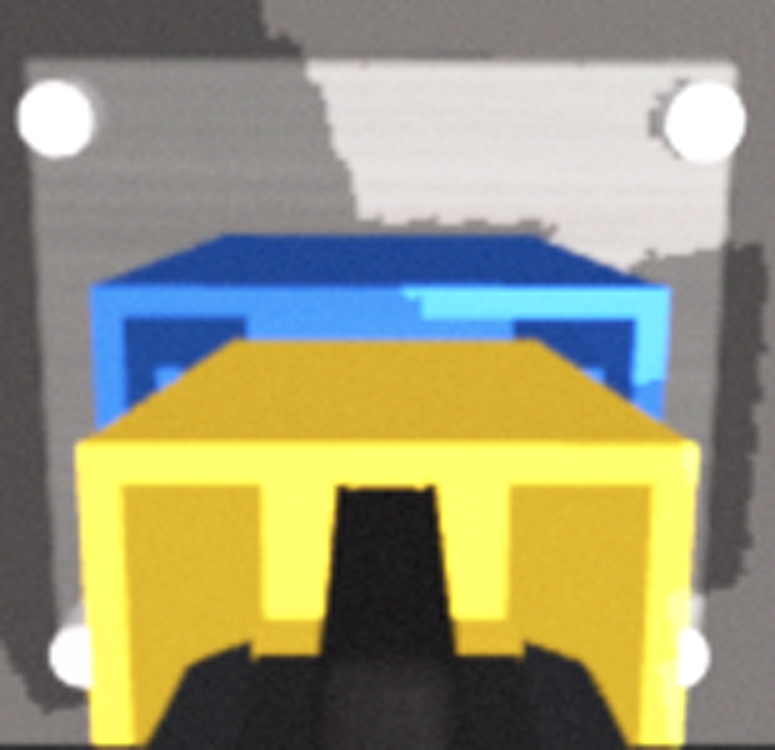

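Run:
```python
from h import *
import pickle
w,a=pickle.load(open('w16.pkl','rb'))
g=lambda u,v,z:atz(w,(180+u/5-.5,95+v/5-.5),z)
A=(g(91,287,90)+g(670,287,90))/2;B=(g(77,442,142.3)+g(698,442,142.3))/2;C=(g(235,340,72.3)+g(540,340,72.3))/2
n=np.array([np.cos(np.radians(-11)),np.sin(np.radians(-11)),0])
print(A+34*n,B+26.5*n,C+23*n,np.linalg.norm(g(91,287,90)-g(670,287,90)))
```

```text
[ 535.05465157 -186.9714499    90.        ] [ 534.69707535 -186.09056904  142.3       ] [ 535.2710662  -186.02957735   72.3       ] 77.97595617359721
```

Emit:
servo_tool --series '[{"travel":[0,-0.001,-0.008],"angular":[0,0,0],"jaw":0},{"travel":[0,0,-0.008],"angular":[0,0,0],"jaw":0},{"travel":[0,0,-0.003],"angular":[0,0,0],"jaw":0},{"travel":[0,0,0],"angular":[0,0,0],"jaw":0}]'

```text
t: 24.02
eef_pos: [537.6, -189.0, 134.3]
tcp_rot: [0.705, 0.069, 0.703, -0.067]
contact_force: [-0.4, -0.4, -2.2]
gripper_width: 11.5
```

```bash
python3 st.py
```

```text
t 24.025 p [ 537.6 -189.   134.3] x [ 0.003  0.003 -1.   ] y [0.192 0.981 0.003] F [-0.4 -0.4 -2.2] w 11.5 q [ 0.66  0.6  -0.54  1.81  0.39  0.84  1.31]
```

Emit:
servo_tool --series '[{"travel":[-0.0015,0.001,-0.003],"angular":[0,0,0],"jaw":0},{"travel":[0,0,-0.003],"angular":[0,0,0],"jaw":0},{"travel":[0,0,-0.002],"angular":[0,0,0],"jaw":0},{"travel":[0,0,0],"angular":[0,0,0],"jaw":0}]'

```text
t: 24.52
eef_pos: [536.2, -187.9, 126.2]
tcp_rot: [0.705, 0.069, 0.703, -0.067]
contact_force: [0.4, 0.6, -1.4]
gripper_width: 11.9
```

```bash
python3 st.py
```

```text
t 24.525 p [ 536.2 -187.9  126.2] x [ 0.004  0.002 -1.   ] y [0.192 0.981 0.003] F [ 0.4  0.6 -1.4] w 11.9 q [ 0.66  0.61 -0.53  1.82  0.4   0.82  1.3 ]
```

Emit:
servo_tool --series '[{"travel":[0,0,-0.0015],"angular":[0,0,0],"jaw":0},{"travel":[0,0,-0.0015],"angular":[0,0,0],"jaw":0},{"travel":[0,0,0],"angular":[0,0,0],"jaw":0}]'

```text
t: 24.9
eef_pos: [536.4, -188.0, 123.1]
tcp_rot: [0.705, 0.069, 0.702, -0.067]
contact_force: [0.4, 0.5, -1.2]
gripper_width: 11.7
```

Emit:
servo_tool --series '[{"travel":[0,0,-0.0015],"angular":[0,0,0],"jaw":0},{"travel":[0,0,-0.001],"angular":[0,0,0],"jaw":0},{"travel":[0,0,0],"angular":[0,0,0],"jaw":0}]'

```text
t: 25.28
eef_pos: [536.4, -188.0, 120.5]
tcp_rot: [0.705, 0.069, 0.702, -0.067]
contact_force: [-0.4, 0.2, -1.1]
gripper_width: 11.9
```

Emit:
servo_tool --series '[{"travel":[0,0,-0.0015],"angular":[0,0,0],"jaw":0},{"travel":[0,0,-0.001],"angular":[0,0,0],"jaw":0},{"travel":[0,0,0],"angular":[0,0,0],"jaw":0}]'

```text
t: 25.65
eef_pos: [536.5, -188.2, 117.8]
tcp_rot: [0.705, 0.069, 0.702, -0.067]
contact_force: [-0.8, 0.1, -2.0]
gripper_width: 11.7
```

Emit:
servo_tool --series '[{"travel":[0,0,-0.0015],"angular":[0,0,0],"jaw":0},{"travel":[0,0,-0.001],"angular":[0,0,0],"jaw":0},{"travel":[0,0,0],"angular":[0,0,0],"jaw":0}]'

```text
t: 26.02
eef_pos: [536.7, -188.5, 115.7]
tcp_rot: [0.705, 0.069, 0.702, -0.068]
contact_force: [-1.5, -0.6, 0.9]
gripper_width: 11.7
```

Emit:
servo_tool --series '[{"travel":[0,0,-0.001],"angular":[0,0,0],"jaw":0},{"travel":[0,0,0],"angular":[0,0,0],"jaw":0}]'

```text
t: 26.28
eef_pos: [536.8, -188.5, 115.0]
tcp_rot: [0.706, 0.069, 0.702, -0.068]
contact_force: [-1.8, 0.2, 2.8]
gripper_width: 11.8
```

Emit:
servo_tool --series '[{"travel":[0,0,-0.001],"angular":[0,0,0],"jaw":0},{"travel":[0,0,0],"angular":[0,0,0],"jaw":0}]'

```text
t: 26.52
eef_pos: [536.9, -188.5, 114.3]
tcp_rot: [0.706, 0.069, 0.702, -0.068]
contact_force: [-2.0, 0.0, 3.7]
gripper_width: 11.8
```

Emit:
servo_tool --series '[{"travel":[-0.0007,0,-0.001],"angular":[0,0,0],"jaw":0},{"travel":[0,0,0],"angular":[0,0,0],"jaw":0}]'

```text
t: 26.78
eef_pos: [536.9, -188.5, 113.9]
tcp_rot: [0.706, 0.069, 0.702, -0.068]
contact_force: [-3.0, -0.2, 5.4]
gripper_width: 12.1
```

Emit:
servo_tool --series '[{"travel":[0,0,-0.001],"angular":[0,0,0],"jaw":0},{"travel":[0,0,0],"angular":[0,0,0],"jaw":0}]'

```text
t: 27.02
eef_pos: [536.9, -188.5, 113.4]
tcp_rot: [0.706, 0.069, 0.701, -0.068]
contact_force: [-2.1, -0.1, 6.5]
gripper_width: 11.9
```

Emit:
servo_tool --series '[{"travel":[0,0,-0.001],"angular":[0,0,0],"jaw":0},{"travel":[0,0,0],"angular":[0,0,0],"jaw":0}]'

```text
t: 27.28
eef_pos: [536.9, -188.5, 113.1]
tcp_rot: [0.706, 0.069, 0.701, -0.068]
contact_force: [-2.6, 0.7, 7.0]
gripper_width: 11.7
```

```bash
python3 st.py;python3 -c "
from h import *
save('side','s17.png',(215,175,305,255),8);save('wrist','w17.png',(180,95,335,245),5)
o=get_obs();print(o['contact_force'],o['eef_pos'])"
```

```text
t 27.275 p [ 536.9 -188.5  113.1] x [ 0.007 -0.    -1.   ] y [0.192 0.981 0.001] F [-2.6  0.7  7. ] w 11.7 q [ 0.65  0.62 -0.52  1.83  0.42  0.79  1.29]
[-1.76542874 -0.01766258  7.64433034] [ 536.94246096 -188.46008959  113.12263291]
```

View pics/s17.png

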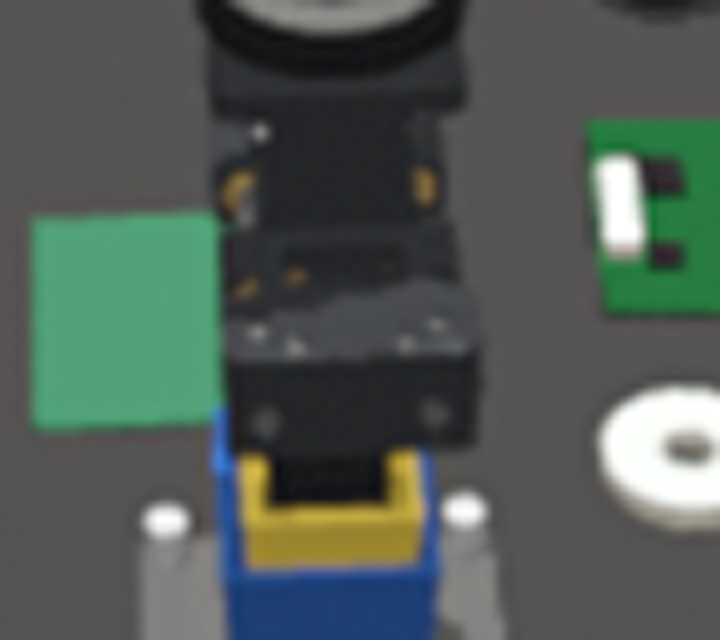

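Emit:
servo_tool --series '[{"travel":[-0.0007,0,-0.0015],"angular":[0,0,0],"jaw":0},{"travel":[0,0,0],"angular":[0,0,0],"jaw":0},{"travel":[0,0,0],"angular":[0,0,0],"jaw":0}]'

```text
t: 27.75
eef_pos: [536.9, -188.5, 113.1]
tcp_rot: [0.707, 0.068, 0.701, -0.068]
contact_force: [-3.0, 0.7, 6.8]
gripper_width: 11.4
```

```bash
python3 st.py
```

```text
t 27.75 p [ 536.9 -188.5  113.1] x [ 0.008 -0.001 -1.   ] y [0.192 0.981 0.001] F [-3.   0.7  6.8] w 11.4 q [ 0.65  0.62 -0.52  1.83  0.42  0.79  1.29]
```

Emit:
servo_tool --series '[{"travel":[-0.001,0,-0.0025],"angular":[0,0,0],"jaw":0},{"travel":[-0.001,0,-0.0015],"angular":[0,0,0],"jaw":0}]'

```text
t: 28.0
eef_pos: [536.9, -188.5, 111.1]
tcp_rot: [0.708, 0.068, 0.7, -0.069]
contact_force: [-2.1, 0.9, 12.2]
gripper_width: 11.9
```

```bash
python3 st.py
```

```text
t 28.0 p [ 536.9 -188.5  111.1] x [ 0.012 -0.002 -1.   ] y [0.192 0.981 0.001] F [-2.1  0.9 12.2] w 11.9 q [ 0.65  0.62 -0.52  1.83  0.42  0.78  1.29]
```

Emit:
servo_tool --series '[{"travel":[0,0,0],"angular":[0,0,0],"jaw":0},{"travel":[0,0,0.001],"angular":[0,0,0],"jaw":0},{"travel":[0,0,0.001],"angular":[0,0,0],"jaw":0}]'

```text
t: 28.38
eef_pos: [536.8, -188.4, 114.5]
tcp_rot: [0.708, 0.068, 0.7, -0.069]
contact_force: [-2.1, -0.2, 3.0]
gripper_width: 11.8
```

```bash
python3 st.py
```

```text
t 28.375 p [ 536.8 -188.4  114.5] x [ 0.011 -0.003 -1.   ] y [ 0.192  0.981 -0.   ] F [-2.1 -0.2  3. ] w 11.8 q [ 0.65  0.62 -0.52  1.83  0.42  0.79  1.29]
```

Emit:
servo_tool --series '[{"travel":[0,0,0.0005],"angular":[0,0,0],"jaw":0.2},{"travel":[0,0,0],"angular":[0,0,0],"jaw":0.4},{"travel":[0,0,0],"angular":[0,0,0],"jaw":0.5},{"travel":[0,0,0],"angular":[0,0,0],"jaw":0.5}]'

```text
t: 28.88
eef_pos: [536.9, -188.1, 114.1]
tcp_rot: [0.708, 0.068, 0.7, -0.068]
contact_force: [0.3, 0.5, 0.0]
gripper_width: 43.9
```

```bash
python3 st.py
```

```text
t 28.875 p [ 536.9 -188.1  114.1] x [ 0.012 -0.002 -1.   ] y [0.192 0.981 0.001] F [0.3 0.5 0. ] w 43.9 q [ 0.65  0.62 -0.52  1.83  0.42  0.79  1.29]
```

Emit:
servo_tool --series '[{"travel":[0,0,0.02],"angular":[0,0,0],"jaw":0.5},{"travel":[0,0,0.03],"angular":[0,0,0],"jaw":0.5},{"travel":[0,0,0.05],"angular":[0,0,0],"jaw":0.5},{"travel":[0,0.02,0.05],"angular":[0,0,0],"jaw":0.5},{"travel":[0,0.03,0],"angular":[0,0,0],"jaw":1},{"travel":[0,0,0],"angular":[0,0,0],"jaw":1},{"travel":[0,0,0],"angular":[0,0,0],"jaw":1},{"travel":[0,0,0],"angular":[0,0,0],"jaw":1}]'

```text
t: 29.88
eef_pos: [537.2, -138.1, 276.6]
tcp_rot: [0.71, 0.068, 0.697, -0.069]
contact_force: [0.0, 0.1, 0.7]
gripper_width: 82.0
```

```bash
python3 st.py; python3 -c "
from h import *
import pickle
a=save('side','s18.png',(215,175,305,255),8);w=save('wrist','w18.png');pickle.dump((w,a),open('w18.pkl','wb'));save('scene','c18.png')
cv2.imwrite('pics/z5.png',cv2.resize(w['pixels'][100:260,60:270,::-1],None,fx=3.7,fy=3.7,interpolation=3))"
```

```text
t 29.875 p [ 537.2 -138.1  276.6] x [ 0.018 -0.004 -1.   ] y [ 0.193  0.981 -0.   ] F [0.  0.1 0.7] w 82.0 q [ 0.66  0.39 -0.63  1.74  0.26  1.08  1.32]
```

View pics/s18.png

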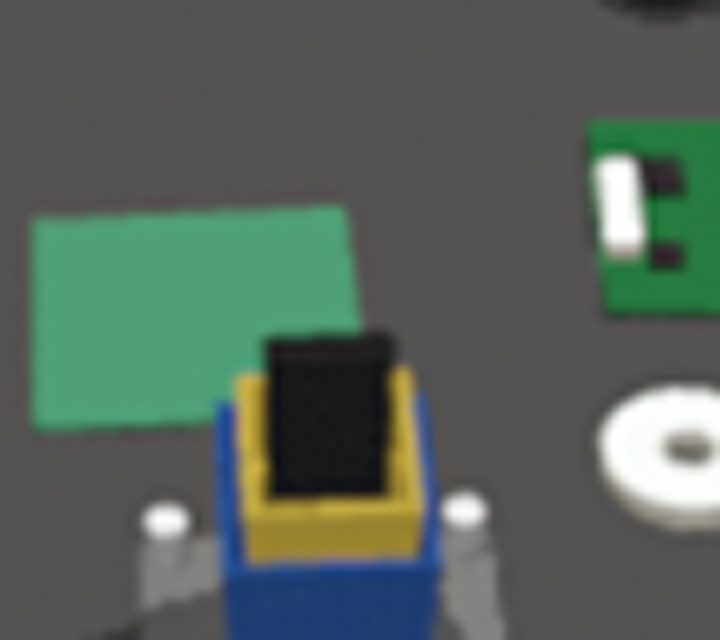

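View pics/w18.png

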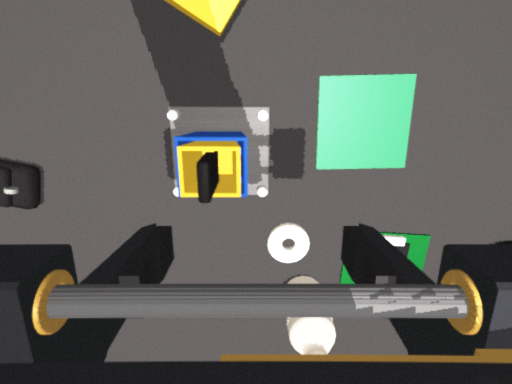

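View pics/c18.png

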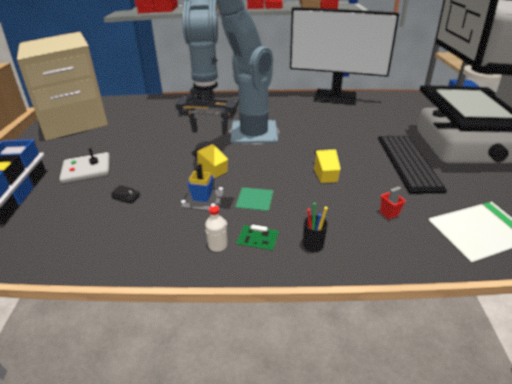

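Run:
```python
from h import *
import pickle
w,a=pickle.load(open('w18.pkl','rb'))
cv2.imwrite('pics/z6.png',cv2.resize(w['pixels'][120:210,165:260,::-1],None,fx=6.5,fy=6.5,interpolation=3))
def box(c,yaw,lx,ly,z):
    u=np.array([np.cos(yaw),np.sin(yaw)]);v=np.array([-u[1],u[0]])
    return np.array([[*(np.array(c)+i*lx/2*u+j*ly/2*v),z] for i,j in((1,1),(1,-1),(-1,-1),(-1,1))])
y=np.radians(79)
for name,im,(x0,y0,x1,y1),k in (('side',a,(215,195,285,255),10),('wrist',w,(165,120,260,210),8)):
    p=cv2.resize(im['pixels'][y0:y1,x0:x1,::-1],None,fx=k,fy=k,interpolation=3)
    for P,col in((box((534.9,-187),y,78,67,89.5),(255,255,255)),(box((534.9,-187),y,64,53,105.5),(0,0,255)),(box((534.9,-187),y,12,40,145.5),(255,0,255))):
        cv2.polylines(p,[((proj(im,P)-[x0,y0]+.5)*k).astype(np.int32)],True,col,1)
    cv2.imwrite(f'pics/f_{name}.png',p)
```

```text
(no output)
```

View pics/f_side.png

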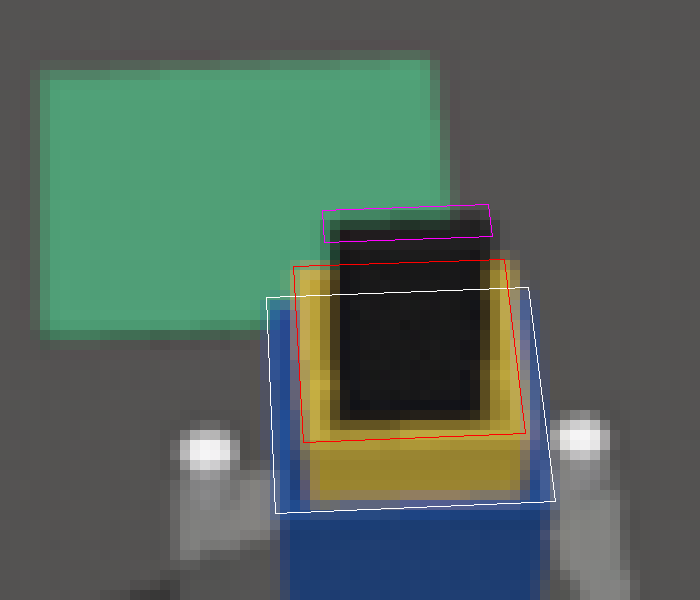

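View pics/f_wrist.png

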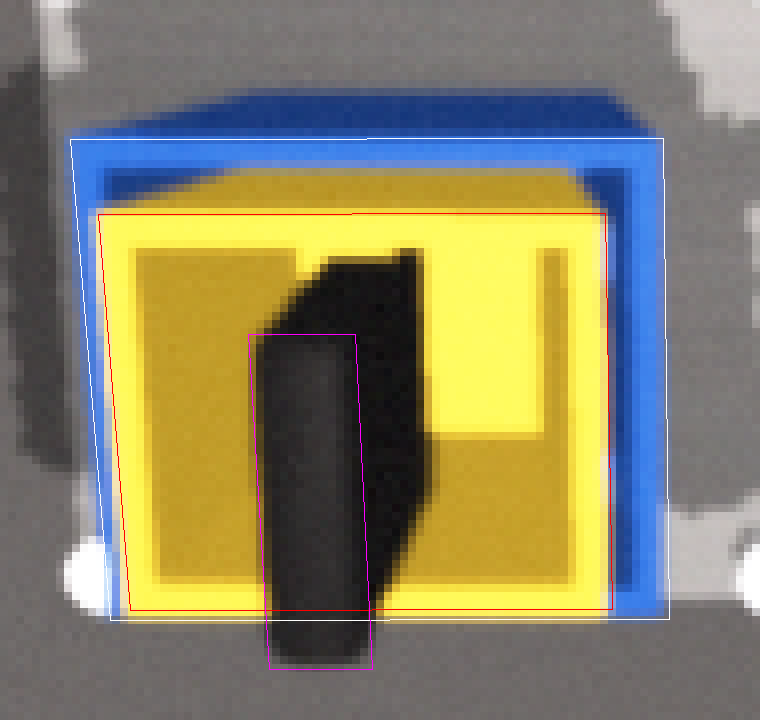

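```bash
python3 -c "
from h import *
print(get_obs()['t'],get_obs()['contact_force']);print(finish_job())"
```

```text
30.025 [-0.68687773  0.42748716  0.58938929]
the job is handed in; nothing more can be done
None
```

The yellow tub is nested in the blue outer tub, upright and released. I handed the job in at 30 s, and it reported no verdict.

- **Standing it up:** I chose the smallest of the three yellow tubs, at pixel (308,191) in the scene view. I gripped it by its sides, stood it on the green mat and let go. The pictures showed it standing upright about 5 mm from the mat's centre.
- **Detour:** My first try at turning it upright brought the wrist too low over the blue tub and some joints close to their limits. I backed out and turned the tub from the other side, touching nothing.
- **Nesting and pressing:** I picked it up again by the handle and lowered it into the blue tub. It began to bite about 55 mm below the mouth. I held about 9 N, peaked briefly at about 13.6 N (above the 10 N asked, below the 20 N limit), then eased off and released.
- **Last checks:** In the wrist and side pictures, the model outlines matched the tub to about 1 mm. It was square and upright, with its centre about 20 mm below the mouth. The gripper was open and well clear, and the bystanders looked unmoved in the scene picture.
- **Not confirmed:** I could not read how far the blue tub was pressed down. I estimate 3.5 to 5.5 mm from the wrist force. I also noticed a small sideways force of 2–3 N while pressing.

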